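Pack away the balcony potting corner

ROBOT

A 6-joint arm with a two-finger parallel gripper is mounted at the origin on the work surface. World frame = base frame: x ahead of the robot, y to its left, z up, the work surface at z = 0. Lengths are in m, angles in degrees, forces in N, time in s.
With the tool pointing down it reaches from about 0.25 to 0.725 m from the base axis. Payload 9.7 kg.
Tool frame: the origin (TCP) lies between the finger pads; the fingertips stand 11 mm ahead of it and the grasp point (between the pads) lies 8 mm behind it; z points along the fingers, y is the line along which they close (so a half turn about z gives the same grasp; the last joint's range is limited). The gripper opens to 85 mm and grips with 20 to 120 N. Pads are 22 mm wide; open, the fingers measure 114 mm over their backs; the gripper's body (76 mm by 85 mm) begins 54 mm behind the grasp point. The pads swing forward as they close: fully open they stand 13 mm farther back than shut.
Start: joints at [-74.886, 4.979, 10.078, 95.1, 0, 90], TCP at [0.143, -0.531, 0.242] pointing down, gripper open.
Joint ranges: [-179.16, 179.16], [-48.56, 103.87], [-65.8, 70.77], [-126.05, 130.52], [-82.76, 87.17], [-180, 180]. Speed limits (degrees/s): [127.2, 127.2, 147.25, 180, 180, 180].

INTERFACE

Orientations are given as [roll, pitch, yaw] about the fixed x, y, z axes, in that order (R = Rz(yaw) Ry(pitch) Rx(roll)).
In Python, from workcell import monitor, cams, ticket gives the robot as it stands.
- The arm moves only by the tool carry_out, never from a script. Its argument "plan" is a list of rows, each an object with "travel": the shift along the world's x, y, z as a fraction of full scale, a list of three; "angular": the turn, a rotation vector about the world's x, y, z as a fraction of full scale, a list of three; "grip": the gripper's target within -1 to 1 (fully open at 1, half-way at 0, shut at -1). In form: [{"travel": [x, y, z], "angular": [ax, ay, az], "grip": grip}, ...]. A call has 1 to 8 rows; each row is the pose to reach, as a shift and turn from the pose commanded when the call began; what a row does not reach only later rows make up. Full scale, the value 1, is 300 mm for a shift and 0.5 rad for a turn. A row lasts 1/12 s, in which the tool goes at most 41.7 mm and 7.16 degrees, less where a joint would pass 70% of its speed; a pose out of reach is approached as far as the arm can. A call with a number of a shift or a turn outside -1 to 1 is refused whole. A call with a gripper value outside its range is refused whole. The fingers move at their own pace and stop on an object; "grip_force" is the grip in N (left out, the last holds). Time passes only in rows, so rows that repeat a pose let the fingers close. It gives the time, the measured TCP pose, the force, the opening and the grip force at its end, in the units of the state.
- monitor.get_obs(): the state, without advancing time (a new reading comes with each control period).
- cams.camera(name): name is "scene" or "top" or "wrist"; returns a dict with "frame" (400x640x3 uint8, red, green, blue), "mtx" (3x3 intrinsics, pixels), "view" (4x4, takes a point from world to camera coordinates); the wrist camera has in their place "T_tool_cam" (4x4, takes a point from camera to tool coordinates, whose origin is the TCP and whose axes are the flange's). Camera axes: x right, y up, looking along -z (the intrinsics and any distortion apply to the point x, -y, -z); pixel columns grow to the right and rows downward; lengths in m; the calibration is good to about 2 mm. A picture is of the moment at which its call begins: read the wrist's pose just before it. There is no depth.
- ticket.job_done(): hands the job in; it is judged then, once.
The state is a dict: "time": time; "q": joint angles; "qd": joint speeds; "joint_efforts": joint torques, N m; "ee_pos": TCP position; "tcp_rot": TCP orientation; "wrist_force": force on the tool from outside, world axes, zero at the start; "torque": the same for the moment, N m; "opening": finger opening in m; "grasp_force": force on a finger pad.
Only numpy, scipy, OpenCV 4.12 (cv2) and the standard library are available. Lean on these libraries where they do the work, as an engineer would, in place of code of your own. Each camera call takes 0.05 s, during which the arm holds its last target. There are 200 camera calls.

TASK

Pack up the potting things: slide the tape roll up off its spindle and lay it flat in the blue basket, nest all the small terracotta pots one inside another in the green planter, upright and fully home but lowered gently so that they are never pushed tight, and move every bamboo stake from the wooden rack to the tall aluminium holder, standing end-down on the floor of a slot. Any order will do; leave the bottle, the spring clip and the shoe horn where they are.

Things in the scene. Friction and masses are not known exactly. Their poses are not given: they have to be found in the camera images.
- rack: Low dark wooden block, 60 (x) x 200 (y) x 45 mm high, fixed to the table. Origin at the centre of its underside, z up. Four square 21 mm wells, 35 mm deep, in a row along its y axis at y = -67.5, -22.5, 22.5, 67.5 mm; the stakes start standing in them, their lower ends 10 mm above the table (one well may be empty).
- holder: Tall slim aluminium holder, 50 (x) x 200 (y) x 100 mm high, fixed to the table. Origin at the centre of its underside, z up. Four square 24 mm slots, open at the top and 94 mm deep (slot floor 6 mm above the table), in a row along its y axis at y = -67.5, -22.5, 22.5, 67.5 mm, all at x = 0. Empty at the start.
- planter: Green ceramic planter, round, 72 mm across at the foot, 92 mm at the rim, 80 mm high, fixed to the table. Origin at the centre of its underside, z up. Tapered hollow, about 63 mm across at the mouth, 53 mm at its raised inner floor, which lies 40 mm above the table.
- spindle: Upright steel spindle, fixed to the table: round base 100 mm across and 15 mm high with a post 22 mm across whose top is 80 mm above the table. Origin at the centre of the underside, z up along the post. The tape roll starts on it, resting on the base.
- basket: Blue plastic basket, open-topped, 120 (x) x 160 (y) x 70 mm high, walls and floor 4 mm thick, 0.4 kg, loose on the table, empty. Origin at the centre of its underside, z up.
- roll_center (a point): Roll of grey-beige plant tape, a rigid ring 64 mm across outside, hole 32 mm, 50 mm high, 0.09 to 0.18 kg. This point is its centre, half-way up (25 mm above its lower face); z is its axis.
- pot1_center (a point): Terracotta pot, 80 mm high, 0.13-0.21 kg, two or three alike: foot 48 mm across, tapering to 62 mm at 60 mm up, then a straight collar 68 mm across for the top 20 mm. Inner floor 40 mm above the underside, so each pot stands 40 mm above the one it is nested in, its collar clear, with 2 to 3 mm of play all round. This point: on the axis, half-way up (40 mm above the underside); z to the mouth.
- pot2_center (a point): Terracotta pot, 80 mm high, 0.13-0.21 kg, two or three alike: foot 48 mm across, tapering to 62 mm at 60 mm up, then a straight collar 68 mm across for the top 20 mm. Inner floor 40 mm above the underside, so each pot stands 40 mm above the one it is nested in, its collar clear, with 2 to 3 mm of play all round. This point: on the axis, half-way up (40 mm above the underside); z to the mouth.
- pot3_center (a point): Terracotta pot, 80 mm high, 0.13-0.21 kg, two or three alike: foot 48 mm across, tapering to 62 mm at 60 mm up, then a straight collar 68 mm across for the top 20 mm. Inner floor 40 mm above the underside, so each pot stands 40 mm above the one it is nested in, its collar clear, with 2 to 3 mm of play all round. This point: on the axis, half-way up (40 mm above the underside); z to the mouth.
- stake1_center (a point): Bamboo plant stake, a straight round rod 170 mm long and 16 mm across, 35 g, both ends alike (three or four are there). This point is its centre, half-way along; z is along the rod, up at the start.
- stake2_center (a point): Bamboo plant stake, a straight round rod 170 mm long and 16 mm across, 35 g, both ends alike (three or four are there). This point is its centre, half-way along; z is along the rod, up at the start.
- stake3_center (a point): Bamboo plant stake, a straight round rod 170 mm long and 16 mm across, 35 g, both ends alike (three or four are there). This point is its centre, half-way along; z is along the rod, up at the start.
- stake4_center (a point): Bamboo plant stake, a straight round rod 170 mm long and 16 mm across, 35 g, both ends alike (three or four are there). This point is its centre, half-way along; z is along the rod, up at the start.
- bottle: Stainless bottle, 68 mm across, 200 mm tall, beyond the work. Origin at the centre of its underside. Not part of the job.
- clip: Black spring clip, 100 x 22 x 30 mm, lying on the table. Origin at its underside. Not part of the job.
- shoehorn: Wooden shoe horn, about 230 mm long, lying along its y axis. Origin at its underside. Not part of the job.

How it is judged (in metres and radians):
At the end, for the whole second after the job is handed in: Each stake in a slot: centre 78-102 mm above the holder's underside, within 0.2 rad of upright. Each pot within 12 mm of the planter's axis, tilt under 0.12, centre 80, 120 or 160 (+-7) mm above its underside. Roll flat (0.25 rad), centre 15-45 mm above the basket's underside. All at rest (x of stake1_center in the frame of holder between -0.02 and 0.02 m and y of stake1_center in the frame of holder between -0.09 and 0.09 m and z of stake1_center in the frame of holder between 0.078 and 0.102 m and angle between the z axis of each of stake1_center, stake2_center, stake3_center, stake4_center and the z axis of holder, either way round below 0.2 rad and x of stake2_center in the frame of holder between -0.02 and 0.02 m and y of stake2_center in the frame of holder between -0.09 and 0.09 m and z of stake2_center in the frame of holder between 0.078 and 0.102 m and x of stake3_center in the frame of holder between -0.02 and 0.02 m and y of stake3_center in the frame of holder between -0.09 and 0.09 m and z of stake3_center in the frame of holder between 0.078 and 0.102 m and x of stake4_center in the frame of holder between -0.02 and 0.02 m and y of stake4_center in the frame of holder between -0.09 and 0.09 m and z of stake4_center in the frame of holder between 0.078 and 0.102 m and horizontal distance between each of pot1_center, pot2_center, pot3_center and planter below 0.012 m and angle between each of pot1_center, pot2_center, pot3_center's own z axis and vertical below 0.12 rad and (z of pot1_center in the frame of planter between 0.073 and 0.087 m or z of pot1_center in the frame of planter between 0.113 and 0.127 m or z of pot1_center in the frame of planter between 0.153 and 0.167 m) and (z of pot2_center in the frame of planter between 0.073 and 0.087 m or z of pot2_center in the frame of planter between 0.113 and 0.127 m or z of pot2_center in the frame of planter between 0.153 and 0.167 m) and (z of pot3_center in the frame of planter between 0.073 and 0.087 m or z of pot3_center in the frame of planter between 0.113 and 0.127 m or z of pot3_center in the frame of planter between 0.153 and 0.167 m) and x of roll_center in the frame of basket between -0.05 and 0.05 m and y of roll_center in the frame of basket between -0.07 and 0.07 m and z of roll_center in the frame of basket between 0.015 and 0.045 m and angle between the z axis of roll_center and the z axis of basket, either way round below 0.25 rad and linear speed of each of stake1, stake2, stake3, stake4, pot1, pot2, pot3, roll below 0.03 m/s); the robot touches nothing.
It fails at once if pots pushed hard into the planter or into one another (over 30 N) (contact force between planter and pot1 above 30 N or contact force between any of planter, pot1 and pot2 above 30 N or contact force between any of planter, pot1, pot2 and pot3 above 30 N).
It fails at once if the bottle, the spring clip or the shoe horn moved more than 3 cm (distance of any of bottle, clip, shoehorn from where it was at the start of the episode above 0.03 m).
Of stake1, stake2, stake3, stake4 only 3 to 4 are there at a start; the rules pass over those that are not, and their reading is None.
Of pot1, pot2, pot3 only 2 to 3 are there at a start; the rules pass over those that are not, and their reading is None.
At some moment in a run one of pot1, pot2, pot3, basket may be knocked a few centimetres aside while the robot is not near it.
It also fails if it takes over 210 s, if anything falls off the work surface, if the arm or the gripper's body presses on something with over 40 N, if the wrist force passes 120 N, or if a joint passes its speed limit or range.

## Working session

There is one attempt and no reset: what is moved stays moved. The work goes in short steps, Python scripts to look and compute and a tool call to move; the robot and the scene stay as the last step left them, time stands still between calls to the robot, and variables do not carry over. Pictures are saved under pics/ and viewed, at most 14 in all, crops included, and the job is handed in when it is done.

Besides the shell and the picture viewer there is one more tool, called as a command line: name --argument value ..., lists and objects as JSON in quotes. carry_out: Moves the arm, as the interface text tells. Its arguments: {"type":"object","properties":{"plan":{"type":"array","items":{"type":"object","properties":{"travel":{"type":"array","items":{"type":"number"}},"angular":{"type":"array","items":{"type":"number"}},"grip":{"type":"number"}}}},"grip_force":{"type":"number"}},"required":["plan"]}

```bash
ls; mkdir -p pics
python3 - <<'E'
from workcell import monitor,cams
import cv2,pickle
o=monitor.get_obs();print(o)
for n in("scene","top"):
    c=cams.camera(n);print(n,{k:(v if k!='frame' else v.shape) for k,v in c.items()})
    cv2.imwrite(f"pics/{n}0.png",c['frame'][...,::-1]);pickle.dump(c,open(f"{n}0.pkl","wb"))
E
```

```text
pics
{'time': 0.0, 'q': array([-7.48842345e+01,  5.01056791e+00,  1.00332640e+01,  9.50980331e+01,
        2.85308909e-03,  9.00003741e+01]), 'qd': array([0.00734276, 0.05027134, 0.07946878, 0.10051227, 0.00943085,
       0.01307485]), 'joint_efforts': array([ 1.48746716e-03, -5.20401835e+01,  4.64788413e+01,  1.71105325e-02,
        2.27067871e-04,  4.96515895e-06]), 'ee_pos': array([ 0.14338163, -0.53076285,  0.24157749]), 'tcp_rot': array([-1.79924663e+02, -2.85259471e-03,  1.51153876e+01]), 'wrist_force': array([-0.26402436,  0.26245702, -0.53215993]), 'torque': array([ 0.01919026,  0.07478441, -0.01829448]), 'grasp_force': 0.0, 'opening': 0.08501939755289285}
scene {'frame': (400, 640, 3), 'mtx': array([[393.3940066 ,   0.        , 324.06801504],
       [  0.        , 393.3940066 , 194.66856268],
       [  0.        ,   0.        ,   1.        ]]), 'view': array([[-0.33471153,  0.94224809, -0.01169269,  0.19279331],
       [-0.68166007, -0.23353914,  0.69339673,  0.29671197],
       [ 0.65062105,  0.24005832,  0.72046114, -1.48488643],
       [ 0.        ,  0.        ,  0.        ,  1.        ]])}
top {'frame': (400, 640, 3), 'mtx': array([[470.28554512,   0.        , 318.93104841],
       [  0.        , 470.28554512, 197.87580656],
       [  0.        ,   0.        ,   1.        ]]), 'view': array([[ 5.11005552e-03, -9.99986849e-01, -4.35780753e-04,
        -1.66997282e-02],
       [ 9.85668146e-01,  4.96340162e-03,  1.68622865e-01,
        -5.40895511e-01],
       [-1.68618484e-01, -1.29120741e-03,  9.85680546e-01,
        -1.29947742e+00],
       [ 0.00000000e+00,  0.00000000e+00,  0.00000000e+00,
         1.00000000e+00]])}
```

View pics/scene0.png

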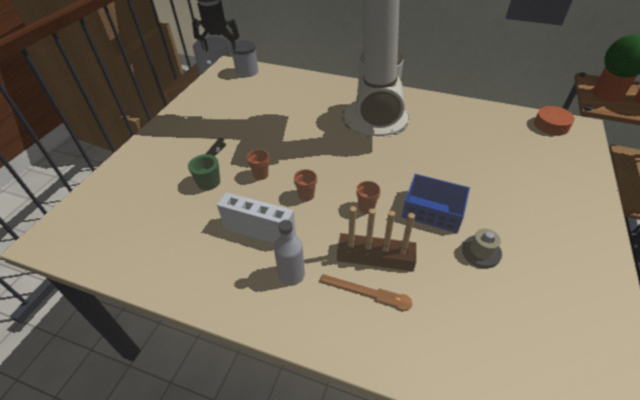

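View pics/top0.png

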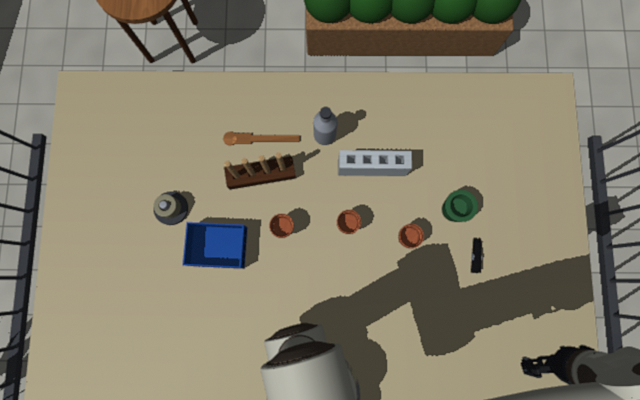

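The scene shows 4 stakes in the rack (top view about (260,170)), 3 pots at (282,225), (348,221) and (411,236), and the planter at (461,205). The holder is at (375,162), the basket at (215,245), the spindle with the roll at (171,208), the bottle at (325,125), the shoe horn at (262,138) and the clip at (477,255).

```bash
cat > h.py <<'E'
import numpy as np,cv2,pickle
from scipy.spatial.transform import Rotation as R
def ray(c,uv,z):
    """pixels -> world points on plane z, using cam->world c['T']"""
    K=c['mtx'];T=c['T'];uv=np.atleast_2d(uv).astype(float)
    d=np.c_[(uv[:,0]-K[0,2])/K[0,0],-(uv[:,1]-K[1,2])/K[1,1],-np.ones(len(uv))]@T[:3,:3].T
    return T[:3,3]+d*((z-T[2,3])/d[:,2])[:,None]
def proj(c,P):
    Ti=np.linalg.inv(c['T']);p=np.atleast_2d(P)@Ti[:3,:3].T+Ti[:3,3]
    K=c['mtx'];return np.c_[K[0,0]*p[:,0]/-p[:,2]+K[0,2],K[1,1]*p[:,1]/p[:,2]*-1*-1*-1*-1*1 if False else K[1,2]-K[1,1]*p[:,1]/-p[:,2]]
def fixed(c): c['T']=np.linalg.inv(c['view']);return c
def wrist():
    from workcell import monitor,cams
    o=monitor.get_obs();c=cams.camera('wrist');E=np.eye(4)
    E[:3,:3]=R.from_euler('xyz',o['tcp_rot'],degrees=True).as_matrix();E[:3,3]=o['ee_pos']
    c['T']=E@c['T_tool_cam'];c['o']=o;return c
def hsv(c):return cv2.cvtColor(c['frame'],cv2.COLOR_RGB2HSV)
def blobs(m,amin=40):
    n,l,s,ce=cv2.connectedComponentsWithStats(m.astype(np.uint8))
    return [(s[i],ce[i],l==i) for i in range(1,n) if s[i,4]>=amin]
E
sed -i "s/K\[1,1\]\*p\[:,1\]\/p\[:,2\]\*-1.*if False else //" h.py
python3 - <<'E'
from h import *
from workcell import cams
c=fixed(pickle.load(open('top0.pkl','rb')));h=hsv(c);H,S,V=[h[...,i].astype(int) for i in range(3)]
roi=np.zeros(H.shape,bool);roi[90:290,120:520]=1
M={'terra':(H<12)&(S>130)&(V>60)&roi,'green':(H>50)&(H<85)&(S>90)&roi,'blue':(H>105)&(H<130)&(S>120)&roi,
 'alu':(S<40)&(V>130)&roi,'wood':(H<18)&(S>90)&(V<90)&roi,'black':(V<35)&roi}
for k,m in M.items():
    for s,ce,b in blobs(m):
        r=cv2.minAreaRect(cv2.findContours(b.astype(np.uint8),0,2)[0][0])
        print(k,s[:5],ce.round(1),'z0',ray(c,ce,0)[0,:2].round(3),'z.08',ray(c,ce,.08)[0,:2].round(3),np.round(r[1],0),round(r[2],1))
w=wrist();print(w['T_tool_cam'].round(4),w['mtx'])
for n,z,uv in[('spindle',.065,(172,204)),('bottle',.2,(326,112)),('holder',.1,(375,160))]:print(n,ray(c,uv,z).round(3))
E
```

```text
terra [226 165  69  21 383] [259.3 176.5] z0 [0.613 0.164] z.08 [0.595 0.154] [12. 68.] 82.2
terra [337 210  24  24 428] [349.  221.4] z0 [ 0.479 -0.103] z.08 [ 0.47  -0.097] [23. 23.] 90.0
terra [270 214  24  24 390] [282.2 225.1] z0 [0.467 0.093] z.08 [0.458 0.087] [23. 23.] 90.0
terra [399 224  25  24 449] [411.1 235.4] z0 [ 0.439 -0.284] z.08 [ 0.432 -0.268] [23. 24.] 90.0
green [443 190  34  31 840] [459.9 205.9] z0 [ 0.527 -0.43 ] z.08 [ 0.514 -0.406] [30. 33.] 90.0
blue [ 183  222   64   46 2645] [214.9 244.8] z0 [0.409 0.288] z.08 [0.403 0.27 ] [62. 44.] 3.0
alu [313 116  12  16 131] [318.5 124. ] z0 [ 0.777 -0.012] z.08 [ 0.75  -0.012] [17. 10.] 54.5
alu [ 338  150   74   19 1042] [374.5 159.3] z0 [ 0.667 -0.18 ] z.08 [ 0.647 -0.171] [18. 73.] 90.0
wood [ 225  156   71   33 1375] [260.1 172.8] z0 [0.624 0.162] z.08 [0.606 0.152] [23. 69.] 80.4
wood [338 213  16  20 145] [343.4 223.6] z0 [ 0.473 -0.086] z.08 [ 0.463 -0.082] [21. 12.] 70.6
wood [270 216  18  21 184] [276.5 227. ] z0 [0.462 0.11 ] z.08 [0.453 0.102] [21. 13.] 66.4
wood [401 227  17  20 117] [406.  238.8] z0 [ 0
[... 316 characters left out ...]
.] 59.0
black [229 177  66  12  88] [262.3 182.1] z0 [0.596 0.155] z.08 [0.579 0.145] [ 1. 66.] 80.5
black [172 193  16  21 142] [181.4 202.3] z0 [0.534 0.392] z.08 [0.521 0.369] [21. 11.] 68.7
black [471 239  10  34 253] [476.5 255.8] z0 [ 0.381 -0.471] z.08 [ 0.377 -0.445] [33.  9.] 90.0
[[-2.000e-04  9.491e-01  3.150e-01  8.170e-02]
 [ 1.000e+00  2.000e-04  1.000e-04  2.000e-04]
 [-0.000e+00  3.150e-01 -9.491e-01 -1.319e-01]
 [ 0.000e+00  0.000e+00  0.000e+00  1.000e+00]] [[288.39746374   0.         317.92222562]
 [  0.         288.39746374 198.72790515]
 [  0.           0.           1.        ]]
spindle [[0.518 0.399 0.065]]
bottle [[ 0.742 -0.031  0.2  ]]
holder [[ 0.639 -0.169  0.1  ]]
```

Run:
```python
import cv2
a=cv2.imread('pics/top0.png')[90:290,140:520];cv2.imwrite('pics/topc.png',cv2.resize(a,None,fx=2.1,fy=2.1,interpolation=cv2.INTER_CUBIC))
```

```text
(no output)
```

View pics/topc.png

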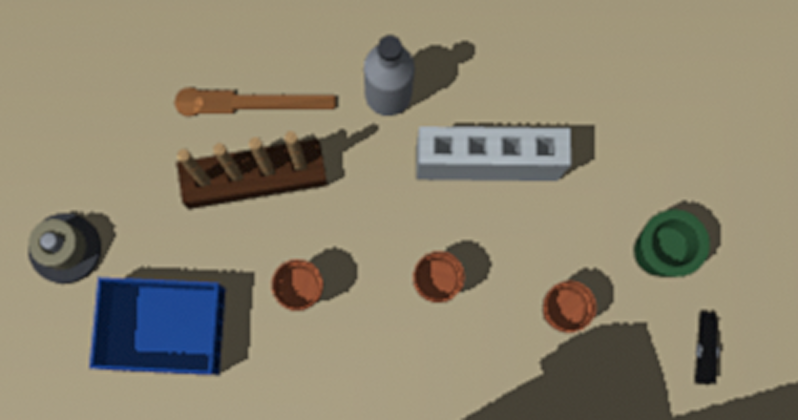

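The crop confirms the layout. There are 4 stakes in the rack and 4 empty slots in the holder; the basket's long side runs along world y. I'm moving to look at the planter and pots from close by.

carry_out --plan '[{"travel": [0.9, 0.5, 0.16], "angular": [0, 0, -0.5276], "grip": 1}, {"travel": [0.9, 0.5, 0.16], "angular": [0, 0, -0.5276], "grip": 1}, {"travel": [0.9, 0.5, 0.16], "angular": [0, 0, -0.5276], "grip": 1}, {"travel": [0.9, 0.5, 0.16], "angular": [0, 0, -0.5276], "grip": 1}, {"travel": [0.9, 0.5, 0.16], "angular": [0, 0, -0.5276], "grip": 1}, {"travel": [0.9, 0.5, 0.16], "angular": [0, 0, -0.5276], "grip": 1}, {"travel": [0.9, 0.5, 0.16], "angular": [0, 0, -0.5276], "grip": 1}, {"travel": [0.9, 0.5, 0.16], "angular": [0, 0, -0.5276], "grip": 1}]'

```text
time: 0.82
ee_pos: [0.416, -0.3789, 0.2905]
tcp_rot: [-180.0, -0.0, 0.1]
wrist_force: [-0.1, -0.9, -0.1]
opening: 0.0855
grasp_force: 0.0
```

carry_out --plan '[{"travel": [0.2, 0.1, 0], "angular": [0, 0, 0], "grip": 1}, {"travel": [0.2, 0.1, 0], "angular": [0, 0, 0], "grip": 1}, {"travel": [0.2, 0.1, 0], "angular": [0, 0, 0], "grip": 1}, {"travel": [0.2, 0.1, 0], "angular": [0, 0, 0], "grip": 1}, {"travel": [0.2, 0.1, 0], "angular": [0, 0, 0], "grip": 1}]'

```text
time: 1.23
ee_pos: [0.4731, -0.351, 0.29]
tcp_rot: [-180.0, 0.0, 0.0]
wrist_force: [-0.8, -0.2, -0.3]
opening: 0.0852
grasp_force: 0.0
```

Run:
```python
from h import *
c=wrist();pickle.dump(c,open('w1.pkl','wb'));print(c['o'])
cv2.imwrite('pics/w1.png',c['frame'][...,::-1])
```

```text
{'time': 1.2333, 'q': array([-3.65651270e+01,  1.20766255e+01,  2.34232794e+01,  1.01390394e+02,
       -1.22896514e-02,  1.43418333e+02]), 'qd': array([-1.11716845, -0.78399426, -0.37719228, -0.04909582,  0.00553807,
        0.08749356]), 'joint_efforts': array([ 1.39070973e+00, -5.77681875e+01,  4.54296792e+01, -6.88144332e-02,
        5.23719226e-02,  2.78226292e-02]), 'ee_pos': array([ 0.4731436 , -0.35101401,  0.28996825]), 'tcp_rot': array([-1.79983801e+02,  4.24477980e-02,  1.65503696e-02]), 'wrist_force': array([-0.84561236, -0.22355289, -0.25570091]), 'torque': array([ 0.01960739, -0.0357087 ,  0.02566783]), 'grasp_force': 0.0, 'opening': 0.08522230047933303}
```

View pics/w1.png

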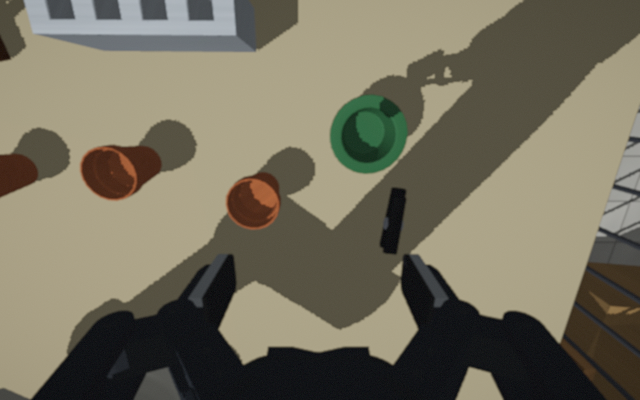

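Pot rims at about (108,172) and (253,200), a third pot partly in view at the left edge, the planter at (369,134) and the clip at (393,220).

```bash
cat >> h.py <<'E'
from scipy.optimize import least_squares
def rimfit(c,b,z,r):
    """outer rim circle of known radius at height z from the far half of the blob outline"""
    k=max(cv2.findContours(b.astype(np.uint8),0,cv2.CHAIN_APPROX_NONE)[0],key=len)[:,0]
    k=k[(k[:,0]>1)&(k[:,0]<638)&(k[:,1]>1)&(k[:,1]<398)]
    p=ray(c,k,z)[:,:2];cam=c['T'][:2,3];x=p.mean(0)
    for _ in range(8):
        d=(x-cam)/np.linalg.norm(x-cam);s=p[(p-x)@d>-0.2*r]
        x=least_squares(lambda q:np.linalg.norm(s-q,axis=1)-r,x,loss='soft_l1',f_scale=.001).x
    return x,np.std(np.linalg.norm(s-x,axis=1)-r),s
def terra(c):
    h=hsv(c);return cv2.morphologyEx((((h[...,0]<12)|(h[...,0]>176))&(h[...,1]>120)&(h[...,2]>35)).astype(np.uint8),2,np.ones((3,3)))
def green(c):
    h=hsv(c);return ((h[...,0]>45)&(h[...,0]<90)&(h[...,1]>70)).astype(np.uint8)
def show(c,zpot=.08):
    for n,m,r in(('pot',terra(c),.034),('planter',green(c),.046)):
        for s,ce,b in blobs(m,600):
            x,e,q=rimfit(c,b,zpot if n=='pot' else .08,r);print(n,ce.round(),s[4],x.round(4),'rms',round(e,4))
E
python3 - <<'E'
from h import *
c=pickle.load(open('w1.pkl','rb'));show(c)
t=fixed(pickle.load(open('top0.pkl','rb')))
for n,m,r in(('pot',terra(t),.034),('planter',green(t),.046)):
    for s,ce,b in blobs(m,300):
        x,e,q=rimfit(t,b,.08,r);print('top',n,ce.round(),x.round(4),round(e,4))
E
```

```text
pot [118. 170.] 3244 [ 0.4739 -0.0986] rms 0.0009
pot [ 15. 173.] 1139 [ 0.4554 -0.0027] rms 0.0124
pot [254. 201.] 2376 [ 0.4346 -0.2694] rms 0.0009
planter [368. 134.] 4706 [ 0.5206 -0.4075] rms 0.001
top pot [349. 221.] [ 0.4678 -0.0963] 0.0015
top pot [281. 225.] [0.4559 0.0876] 0.0012
top pot [411. 236.] [ 0.4311 -0.2667] 0.0016
top planter [412.   9.] [ 1.144  -0.5645] 0.001
top planter [460. 206.] [ 0.5152 -0.4074] 0.0018
```

carry_out --plan '[{"travel": [-0.133, 0.277, -0.167], "angular": [0, 0, 0.9], "grip": 1}, {"travel": [-0.133, 0.277, -0.167], "angular": [0, 0, 0.9], "grip": 1}, {"travel": [-0.133, 0.277, -0.167], "angular": [0, 0, 0.9], "grip": 1}, {"travel": [-0.133, 0.277, -0.167], "angular": [0, 0, 0.9], "grip": 1}, {"travel": [-0.133, 0.277, -0.167], "angular": [0, 0, 0.9], "grip": 1}, {"travel": [-0.133, 0.277, -0.167], "angular": [0, 0, 0.9], "grip": 1}]'

```text
time: 1.78
ee_pos: [0.4329, -0.2685, 0.2409]
tcp_rot: [179.9, -0.0, 25.6]
wrist_force: [-0.2, 0.0, 0.4]
opening: 0.0857
grasp_force: 0.0
```

Run:
```python
from h import *
c=wrist();pickle.dump(c,open('w2.pkl','wb'));print(c['o']['ee_pos'],c['o']['tcp_rot']);show(c)
```

```text
[ 0.43291898 -0.26854774  0.24085259] [ 1.79931712e+02 -2.97857584e-02  2.55581898e+01]
pot [29. 15.] 1787 [0.4737 0.0621] rms nan
pot [174.  71.] 4966 [ 0.4732 -0.0978] rms 0.0008
pot [318. 182.] 3077 [ 0.4362 -0.267 ] rms 0.0008
planter [470. 165.] 6740 [ 0.5185 -0.4068] rms 0.0007
  ret = _var(a, axis=axis, dtype=dtype, out=out, ddof=ddof,
  arrmean = um.true_divide(arrmean, div, out=arrmean,
  ret = ret.dtype.type(ret / rcount)
```

carry_out --plan '[{"travel": [0.01, 0.005, -0.25], "angular": [0, 0, 0], "grip": 1}, {"travel": [0.01, 0.005, -0.25], "angular": [0, 0, 0], "grip": 1}, {"travel": [0.01, 0.005, -0.38], "angular": [0, 0, 0], "grip": 1}, {"travel": [0.01, 0.005, -0.48], "angular": [0, 0, 0], "grip": 1}, {"travel": [0.01, 0.005, -0.56], "angular": [0, 0, 0], "grip": 1}, {"travel": [0.01, 0.005, -0.61], "angular": [0, 0, 0], "grip": 1}, {"travel": [0.01, 0.005, -0.61], "angular": [0, 0, 0], "grip": 1}, {"travel": [0.01, 0.005, -0.61], "angular": [0, 0, 0], "grip": 1}]'

```text
time: 2.5
ee_pos: [0.4363, -0.2669, 0.0572]
tcp_rot: [-180.0, 0.0, 25.6]
wrist_force: [0.4, -1.3, -0.4]
opening: 0.085
grasp_force: 0.0
```

carry_out --plan '[{"travel": [0, 0, 0], "angular": [0, 0, 0], "grip": -1}, {"travel": [0, 0, 0], "angular": [0, 0, 0], "grip": -1}, {"travel": [0, 0, 0], "angular": [0, 0, 0], "grip": -1}, {"travel": [0, 0, 0], "angular": [0, 0, 0], "grip": -1}, {"travel": [0, 0, 0], "angular": [0, 0, 0], "grip": -1}, {"travel": [0, 0, 0], "angular": [0, 0, 0], "grip": -1}]' --grip_force 25

```text
time: 3.0
ee_pos: [0.4376, -0.2671, 0.0595]
tcp_rot: [179.8, -0.1, 25.8]
wrist_force: [-0.6, 1.2, 4.9]
opening: 0.0668
grasp_force: 26.9
```

carry_out --plan '[{"travel": [0, 0, 0.1], "angular": [0, 0, 0], "grip": -1}, {"travel": [0, 0, 0.2], "angular": [0, 0, 0], "grip": -1}, {"travel": [0, 0, 0.3], "angular": [0, 0, 0], "grip": -1}, {"travel": [0, 0, 0.4], "angular": [0, 0, 0], "grip": -1}, {"travel": [0, 0, 0.45], "angular": [0, 0, 0], "grip": -1}, {"travel": [0, 0, 0.45], "angular": [0, 0, 0], "grip": -1}]'

```text
time: 3.5
ee_pos: [0.438, -0.2673, 0.1973]
tcp_rot: [179.6, -0.2, 25.8]
wrist_force: [0.5, -0.3, -1.6]
opening: 0.0664
grasp_force: 29.1
```

Run:
```python
from h import *
c=wrist();pickle.dump(c,open('w3.pkl','wb'));print(c['o']);show(c,.215)
cv2.imwrite('pics/w3.png',c['frame'][...,::-1])
```

```text
{'time': 3.5, 'q': array([-3.13988875e+01, -1.21141870e+00, -1.26704798e+00,  8.95134237e+01,
       -1.85184844e-03,  1.22843764e+02]), 'qd': array([ 0.06775957,  1.20089063, -4.93219938, -3.48719125,  0.00706272,
       -0.04151848]), 'joint_efforts': array([ 1.46759336e-02, -4.49441028e+01,  4.75503159e+01,  9.11435802e-01,
       -2.76478910e-03, -3.14966601e-03]), 'ee_pos': array([ 0.43795696, -0.26732877,  0.19731421]), 'tcp_rot': array([179.63693247,  -0.23216678,  25.75807683]), 'wrist_force': array([ 0.46212727, -0.32041975, -1.62654559]), 'torque': array([-0.00798246, -0.01768452, -0.01302334]), 'grasp_force': 29.078430170193315, 'opening': 0.0663881988747317}
pot [148.  71.] 7107 [ 0.5213 -0.1666] rms 0.0102
pot [317. 282.] 16662 [ 0.4342 -0.2693] rms 0.0011
planter [489. 180.] 9081 [ 0.5187 -0.407 ] rms 0.0008
```

View pics/w3.png

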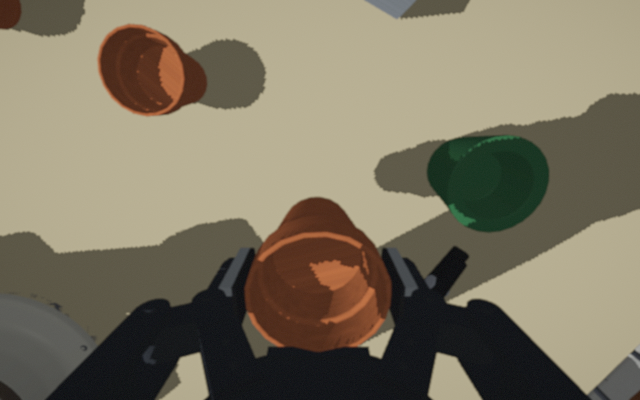

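The pot is held level between the pads at about (318,280). Other features: planter at (489,180), next pot at (140,70), clip at (450,280).

carry_out --plan '[{"travel": [0.07, -0.12, 0], "angular": [0, 0, 0], "grip": -1}, {"travel": [0.14, -0.24, 0], "angular": [0, 0, 0], "grip": -1}, {"travel": [0.2, -0.34, 0], "angular": [0, 0, 0], "grip": -1}, {"travel": [0.25, -0.42, 0], "angular": [0, 0, 0], "grip": -1}, {"travel": [0.275, -0.467, 0], "angular": [0, 0, 0], "grip": -1}, {"travel": [0.275, -0.467, 0], "angular": [0, 0, 0], "grip": -1}, {"travel": [0.275, -0.467, 0], "angular": [0, 0, 0], "grip": -1}, {"travel": [0.275, -0.467, 0], "angular": [0, 0, 0], "grip": -1}]'

```text
time: 4.22
ee_pos: [0.5186, -0.4059, 0.1911]
tcp_rot: [-179.9, 0.0, 25.8]
wrist_force: [-0.1, 0.2, -1.4]
opening: 0.0669
grasp_force: 29.4
```

Run:
```python
from h import *
c=wrist();print(c['o']['ee_pos'],c['o']['tcp_rot'],c['o']['wrist_force'],c['o']['torque']);show(c,.215)
t=fixed(__import__('workcell').cams.camera('top'))
cv2.imwrite('pics/a.png',np.hstack([cv2.resize(t['frame'][140:280,380:520],(400,400)),c['frame'][:,120:520]])[...,::-1])
```

```text
[ 0.51855015 -0.40594073  0.19106079] [-1.79898369e+02  4.39527272e-02  2.57750491e+01] [-0.06736792  0.16410496 -1.42436704] [0.042011   0.00377903 0.02291882]
pot [24. 92.] 2575 [ 0.538  -0.3095] rms 0.0057
pot [317. 281.] 16639 [ 0.5212 -0.4044] rms 0.0011
planter [324. 184.] 4785 [ 0.5411 -0.3997] rms 0.012
```

View pics/a.png

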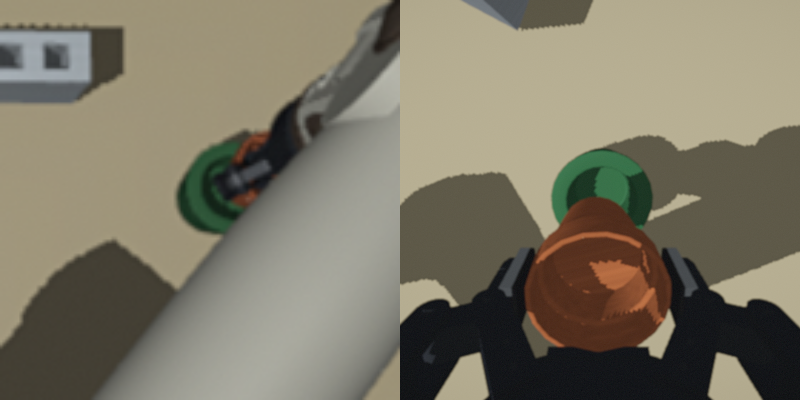

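Both views show the pot over the planter (left panel around (225,190)), upright. I'm lowering it gently.

carry_out --plan '[{"travel": [0, 0, -0.05], "angular": [0, 0, 0], "grip": -1}, {"travel": [0, 0, -0.1], "angular": [0, 0, 0], "grip": -1}, {"travel": [0, 0, -0.15], "angular": [0, 0, 0], "grip": -1}, {"travel": [0, 0, -0.19], "angular": [0, 0, 0], "grip": -1}, {"travel": [0, 0, -0.22], "angular": [0, 0, 0], "grip": -1}, {"travel": [0, 0, -0.24], "angular": [0, 0, 0], "grip": -1}, {"travel": [0, 0, -0.25], "angular": [0, 0, 0], "grip": -1}, {"travel": [0, 0, -0.25], "angular": [0, 0, 0], "grip": -1}]'

```text
time: 4.98
ee_pos: [0.519, -0.4063, 0.117]
tcp_rot: [-180.0, 0.0, 25.8]
wrist_force: [-0.9, -0.9, -1.8]
opening: 0.0666
grasp_force: 29.4
```

carry_out --plan '[{"travel": [0, 0, -0.01], "angular": [0, 0, 0], "grip": -1}, {"travel": [0, 0, -0.02], "angular": [0, 0, 0], "grip": -1}, {"travel": [0, 0, -0.03], "angular": [0, 0, 0], "grip": -1}, {"travel": [0, 0, -0.037], "angular": [0, 0, 0], "grip": -1}, {"travel": [0, 0, -0.043], "angular": [0, 0, 0], "grip": -1}, {"travel": [0, 0, -0.043], "angular": [0, 0, 0], "grip": -1}]'

```text
time: 5.48
ee_pos: [0.5193, -0.407, 0.1043]
tcp_rot: [179.9, -0.0, 25.8]
wrist_force: [1.9, -4.3, -2.6]
opening: 0.0667
grasp_force: 29.4
```

carry_out --plan '[{"travel": [0.002, -0.005, 0], "angular": [0, 0, 0], "grip": -1}, {"travel": [0.002, -0.005, -0.004], "angular": [0, 0, 0], "grip": -1}, {"travel": [0.002, -0.005, -0.008], "angular": [0, 0, 0], "grip": -1}, {"travel": [0.002, -0.005, -0.008], "angular": [0, 0, 0], "grip": -1}]'

```text
time: 5.82
ee_pos: [0.5195, -0.4079, 0.1015]
tcp_rot: [-180.0, 0.0, 25.8]
wrist_force: [1.3, -1.8, -2.2]
opening: 0.0668
grasp_force: 29.4
```

carry_out --plan '[{"travel": [0, 0, -0.003], "angular": [0, 0, 0], "grip": -1}, {"travel": [0, 0, -0.006], "angular": [0, 0, 0], "grip": -1}, {"travel": [0, 0, -0.006], "angular": [0, 0, 0], "grip": -1}]'

```text
time: 6.07
ee_pos: [0.5197, -0.4079, 0.1]
tcp_rot: [180.0, -0.0, 25.8]
wrist_force: [1.4, -1.6, -1.4]
opening: 0.0666
grasp_force: 29.4
```

carry_out --plan '[{"travel": [0, 0, -0.003], "angular": [0, 0, 0], "grip": -1}, {"travel": [0, 0, -0.003], "angular": [0, 0, 0], "grip": -1}]'

```text
time: 6.23
ee_pos: [0.5199, -0.4079, 0.0998]
tcp_rot: [180.0, -0.0, 25.8]
wrist_force: [1.1, 0.3, 3.0]
opening: 0.0669
grasp_force: 29.6
```

carry_out --plan '[{"travel": [0, 0, -0.003], "angular": [0, 0, 0], "grip": -1}, {"travel": [0, 0, -0.003], "angular": [0, 0, 0], "grip": -1}]'

```text
time: 6.4
ee_pos: [0.5201, -0.4078, 0.0996]
tcp_rot: [179.9, -0.1, 25.8]
wrist_force: [0.3, 2.4, 7.6]
opening: 0.0668
grasp_force: 29.9
```

carry_out --plan '[{"travel": [0, 0, 0.004], "angular": [0, 0, 0], "grip": 1}, {"travel": [0, 0, 0.004], "angular": [0, 0, 0], "grip": 1}, {"travel": [0, 0, 0.004], "angular": [0, 0, 0], "grip": 1}, {"travel": [0, 0, 0.004], "angular": [0, 0, 0], "grip": 1}, {"travel": [0, 0, 0.05], "angular": [0, 0, 0], "grip": 1}, {"travel": [0, 0, 0.15], "angular": [0, 0, 0], "grip": 1}, {"travel": [0, 0, 0.28], "angular": [0, 0, 0], "grip": 1}, {"travel": [0, 0, 0.41], "angular": [0, 0, 0], "grip": 1}]'

```text
time: 7.07
ee_pos: [0.5189, -0.4075, 0.2216]
tcp_rot: [-179.9, 0.1, 25.8]
wrist_force: [0.3, -1.4, 0.2]
opening: 0.0858
grasp_force: 0.0
```

carry_out --plan '[{"travel": [-0.155, 1, 0.06], "angular": [0, 0, 0], "grip": 1}, {"travel": [-0.155, 1, 0.06], "angular": [0, 0, 0], "grip": 1}, {"travel": [-0.155, 1, 0.06], "angular": [0, 0, 0], "grip": 1}, {"travel": [-0.155, 1, 0.06], "angular": [0, 0, 0], "grip": 1}, {"travel": [-0.155, 1, 0.06], "angular": [0, 0, 0], "grip": 1}, {"travel": [-0.155, 1, 0.06], "angular": [0, 0, 0], "grip": 1}, {"travel": [-0.155, 1, 0.06], "angular": [0, 0, 0], "grip": 1}, {"travel": [-0.155, 1, 0.06], "angular": [0, 0, 0], "grip": 1}]'

```text
time: 7.73
ee_pos: [0.472, -0.1041, 0.2401]
tcp_rot: [-180.0, -0.1, 25.9]
wrist_force: [-0.8, -0.6, -0.2]
opening: 0.0852
grasp_force: 0.0
```

carry_out --plan '[{"travel": [0, 0.03, 0], "angular": [0, 0, 0], "grip": 1}, {"travel": [0, 0.03, 0], "angular": [0, 0, 0], "grip": 1}, {"travel": [0, 0.03, 0], "angular": [0, 0, 0], "grip": 1}, {"travel": [0, 0.03, 0], "angular": [0, 0, 0], "grip": 1}]'

```text
time: 8.07
ee_pos: [0.4734, -0.1001, 0.2388]
tcp_rot: [-180.0, 0.0, 25.7]
wrist_force: [-0.7, 0.2, -0.4]
opening: 0.0854
grasp_force: 0.0
```

Run:
```python
from h import *
c=wrist();print(c['o']['ee_pos'],c['o']['tcp_rot'],c['o']['wrist_force']);show(c)
t=fixed(__import__('workcell').cams.camera('top'));print('top');show(t)
```

```text
[ 0.47335759 -0.10007174  0.23884676] [-1.79992187e+02  3.78615607e-02  2.57210027e+01] [-0.66790376  0.2412399  -0.41446699]
pot [142. 112.] 4875 [0.4622 0.0904] rms 0.0009
pot [314. 182.] 3126 [ 0.4749 -0.0951] rms 0.0008
pot [596. 275.] 4566 [ 0.5115 -0.4668] rms 0.0014
planter [547. 242.] 3896 [ 0.5189 -0.398 ] rms 0.0075
top
planter [412.   9.] 4111 [ 1.144  -0.5645] rms 0.001
```

carry_out --plan '[{"travel": [0.005, 0.015, -0.13], "angular": [0, 0, 0], "grip": 1}, {"travel": [0.005, 0.015, -0.25], "angular": [0, 0, 0], "grip": 1}, {"travel": [0.005, 0.015, -0.38], "angular": [0, 0, 0], "grip": 1}, {"travel": [0.005, 0.015, -0.48], "angular": [0, 0, 0], "grip": 1}, {"travel": [0.005, 0.015, -0.56], "angular": [0, 0, 0], "grip": 1}, {"travel": [0.005, 0.015, -0.607], "angular": [0, 0, 0], "grip": 1}, {"travel": [0.005, 0.015, -0.607], "angular": [0, 0, 0], "grip": 1}, {"travel": [0.005, 0.015, -0.607], "angular": [0, 0, 0], "grip": 1}]'

```text
time: 8.83
ee_pos: [0.4742, -0.0951, 0.0568]
tcp_rot: [-179.9, 0.1, 25.7]
wrist_force: [0.5, 0.2, 0.1]
opening: 0.0855
grasp_force: 0.0
```

carry_out --plan '[{"travel": [0, 0, 0], "angular": [0, 0, 0], "grip": -1}, {"travel": [0, 0, 0], "angular": [0, 0, 0], "grip": -1}, {"travel": [0, 0, 0], "angular": [0, 0, 0], "grip": -1}, {"travel": [0, 0, 0], "angular": [0, 0, 0], "grip": -1}, {"travel": [0, 0, 0], "angular": [0, 0, 0], "grip": -1}, {"travel": [0, 0, 0], "angular": [0, 0, 0], "grip": -1}]' --grip_force 25

```text
time: 9.33
ee_pos: [0.4757, -0.0948, 0.0591]
tcp_rot: [179.9, -0.1, 25.8]
wrist_force: [-2.2, -0.1, 6.8]
opening: 0.0658
grasp_force: 27.3
```

carry_out --plan '[{"travel": [0, 0, 0.1], "angular": [0, 0, 0], "grip": -1}, {"travel": [0, 0, 0.2], "angular": [0, 0, 0], "grip": -1}, {"travel": [0, 0, 0.3], "angular": [0, 0, 0], "grip": -1}, {"travel": [0, 0, 0.42], "angular": [0, 0, 0], "grip": -1}, {"travel": [0, 0, 0.52], "angular": [0, 0, 0], "grip": -1}, {"travel": [0, 0, 0.57], "angular": [0, 0, 0], "grip": -1}, {"travel": [0, 0, 0.6], "angular": [0, 0, 0], "grip": -1}, {"travel": [0, 0, 0.6], "angular": [0, 0, 0], "grip": -1}]'

```text
time: 10.0
ee_pos: [0.4753, -0.0946, 0.2393]
tcp_rot: [179.9, -0.1, 25.8]
wrist_force: [0.1, -0.3, -1.9]
opening: 0.0658
grasp_force: 29.3
```

carry_out --plan '[{"travel": [0.15, -1, 0], "angular": [0, 0, 0], "grip": -1}, {"travel": [0.15, -1, 0], "angular": [0, 0, 0], "grip": -1}, {"travel": [0.15, -1, 0], "angular": [0, 0, 0], "grip": -1}, {"travel": [0.15, -1, 0], "angular": [0, 0, 0], "grip": -1}, {"travel": [0.15, -1, 0], "angular": [0, 0, 0], "grip": -1}, {"travel": [0.15, -1, 0], "angular": [0, 0, 0], "grip": -1}, {"travel": [0.15, -1, 0], "angular": [0, 0, 0], "grip": -1}, {"travel": [0.15, -1, 0], "angular": [0, 0, 0], "grip": -1}]'

```text
time: 10.67
ee_pos: [0.5189, -0.3994, 0.2332]
tcp_rot: [-179.8, 0.2, 25.6]
wrist_force: [1.0, -1.1, -1.8]
opening: 0.0657
grasp_force: 29.8
```

carry_out --plan '[{"travel": [0, -0.043, 0], "angular": [0, 0, 0], "grip": -1}, {"travel": [0, -0.043, 0], "angular": [0, 0, 0], "grip": -1}, {"travel": [0, -0.043, 0], "angular": [0, 0, 0], "grip": -1}, {"travel": [0, -0.043, 0], "angular": [0, 0, 0], "grip": -1}, {"travel": [0, -0.043, 0], "angular": [0, 0, 0], "grip": -1}]'

```text
time: 11.08
ee_pos: [0.5197, -0.4063, 0.2371]
tcp_rot: [-180.0, 0.0, 25.8]
wrist_force: [0.5, 0.1, -1.4]
opening: 0.0664
grasp_force: 29.7
```

Run:
```python
from h import *
c=wrist();print(c['o']['ee_pos'],c['o']['tcp_rot'],c['o']['wrist_force'])
cv2.imwrite('pics/b.png',c['frame'][:,120:520,::-1])
```

```text
[ 0.51967174 -0.40632295  0.23709379] [-1.79977026e+02  8.08449645e-04  2.58373123e+01] [ 0.5414576   0.13159472 -1.44996431]
```

View pics/b.png

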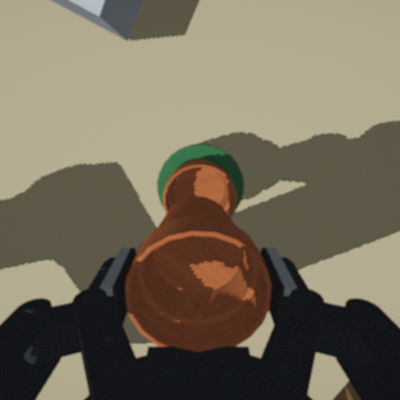

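The held pot is upright, and below it the first pot sits in the planter, around (200,185).

carry_out --plan '[{"travel": [0.001, -0.004, -0.06], "angular": [0, 0, 0], "grip": -1}, {"travel": [0.001, -0.004, -0.12], "angular": [0, 0, 0], "grip": -1}, {"travel": [0.001, -0.004, -0.17], "angular": [0, 0, 0], "grip": -1}, {"travel": [0.001, -0.004, -0.21], "angular": [0, 0, 0], "grip": -1}, {"travel": [0.001, -0.004, -0.24], "angular": [0, 0, 0], "grip": -1}, {"travel": [0.001, -0.004, -0.26], "angular": [0, 0, 0], "grip": -1}, {"travel": [0.001, -0.004, -0.26], "angular": [0, 0, 0], "grip": -1}]'

```text
time: 11.72
ee_pos: [0.5197, -0.4079, 0.1582]
tcp_rot: [-179.9, 0.0, 25.8]
wrist_force: [-0.5, 0.2, -2.1]
opening: 0.066
grasp_force: 29.7
```

carry_out --plan '[{"travel": [0, 0, -0.01], "angular": [0, 0, 0], "grip": -1}, {"travel": [0, 0, -0.02], "angular": [0, 0, 0], "grip": -1}, {"travel": [0, 0, -0.03], "angular": [0, 0, 0], "grip": -1}, {"travel": [0, 0, -0.04], "angular": [0, 0, 0], "grip": -1}, {"travel": [0, 0, -0.05], "angular": [0, 0, 0], "grip": -1}, {"travel": [0, 0, -0.05], "angular": [0, 0, 0], "grip": -1}]'

```text
time: 12.22
ee_pos: [0.5197, -0.4085, 0.1435]
tcp_rot: [-180.0, 0.0, 25.8]
wrist_force: [-0.2, 0.0, -1.4]
opening: 0.0662
grasp_force: 29.7
```

carry_out --plan '[{"travel": [0, 0, -0.004], "angular": [0, 0, 0], "grip": -1}, {"travel": [0, 0, -0.008], "angular": [0, 0, 0], "grip": -1}, {"travel": [0, 0, -0.011], "angular": [0, 0, 0], "grip": -1}, {"travel": [0, 0, -0.011], "angular": [0, 0, 0], "grip": -1}]'

```text
time: 12.55
ee_pos: [0.5199, -0.4086, 0.1407]
tcp_rot: [-180.0, 0.0, 25.8]
wrist_force: [-0.2, -0.4, -2.2]
opening: 0.066
grasp_force: 29.7
```

carry_out --plan '[{"travel": [0, 0, -0.004], "angular": [0, 0, 0], "grip": -1}, {"travel": [0, 0, -0.004], "angular": [0, 0, 0], "grip": -1}, {"travel": [0, 0, -0.004], "angular": [0, 0, 0], "grip": -1}]'

```text
time: 12.8
ee_pos: [0.5199, -0.4085, 0.1396]
tcp_rot: [-180.0, 0.0, 25.8]
wrist_force: [1.2, -0.2, -1.7]
opening: 0.0661
grasp_force: 29.7
```

carry_out --plan '[{"travel": [0, 0, -0.003], "angular": [0, 0, 0], "grip": -1}, {"travel": [0, 0, -0.003], "angular": [0, 0, 0], "grip": -1}]'

```text
time: 12.97
ee_pos: [0.52, -0.4086, 0.1393]
tcp_rot: [180.0, -0.0, 25.8]
wrist_force: [-0.7, 0.4, 1.4]
opening: 0.0661
grasp_force: 29.9
```

carry_out --plan '[{"travel": [0, 0, -0.003], "angular": [0, 0, 0], "grip": -1}, {"travel": [0, 0, -0.003], "angular": [0, 0, 0], "grip": -1}]'

```text
time: 13.13
ee_pos: [0.5201, -0.4086, 0.1392]
tcp_rot: [179.9, -0.1, 25.8]
wrist_force: [-2.2, 1.2, 7.4]
opening: 0.0656
grasp_force: 30.1
```

carry_out --plan '[{"travel": [0, 0, 0.004], "angular": [0, 0, 0], "grip": 1}, {"travel": [0, 0, 0.004], "angular": [0, 0, 0], "grip": 1}, {"travel": [0, 0, 0.004], "angular": [0, 0, 0], "grip": 1}, {"travel": [0, 0, 0.004], "angular": [0, 0, 0], "grip": 1}, {"travel": [0, 0, 0.05], "angular": [0, 0, 0], "grip": 1}, {"travel": [0, 0, 0.15], "angular": [0, 0, 0], "grip": 1}, {"travel": [0, 0, 0.25], "angular": [0, 0, 0], "grip": 1}, {"travel": [0, 0, 0.34], "angular": [0, 0, 0], "grip": 1}]'

```text
time: 13.8
ee_pos: [0.5197, -0.4084, 0.2412]
tcp_rot: [-180.0, 0.0, 25.8]
wrist_force: [0.1, -0.4, -0.2]
opening: 0.0854
grasp_force: 0.0
```

carry_out --plan '[{"travel": [-0.1, 1, 0], "angular": [0, 0, 0], "grip": 1}, {"travel": [-0.1, 1, 0], "angular": [0, 0, 0], "grip": 1}, {"travel": [-0.1, 1, 0], "angular": [0, 0, 0], "grip": 1}, {"travel": [-0.1, 1, 0], "angular": [0, 0, 0], "grip": 1}, {"travel": [-0.1, 1, 0], "angular": [0, 0, 0], "grip": 1}, {"travel": [-0.1, 1, 0], "angular": [0, 0, 0], "grip": 1}, {"travel": [-0.1, 1, 0], "angular": [0, 0, 0], "grip": 1}, {"travel": [-0.1, 1, 0], "angular": [0, 0, 0], "grip": 1}]'

```text
time: 14.47
ee_pos: [0.489, -0.1043, 0.2405]
tcp_rot: [-180.0, -0.1, 26.0]
wrist_force: [-0.2, 0.2, 0.2]
opening: 0.0853
grasp_force: 0.0
```

carry_out --plan '[{"travel": [-0.09, 0.66, 0], "angular": [0, 0, 0], "grip": 1}, {"travel": [-0.09, 0.66, 0], "angular": [0, 0, 0], "grip": 1}, {"travel": [-0.09, 0.66, 0], "angular": [0, 0, 0], "grip": 1}, {"travel": [-0.09, 0.66, 0], "angular": [0, 0, 0], "grip": 1}, {"travel": [-0.09, 0.66, 0], "angular": [0, 0, 0], "grip": 1}, {"travel": [-0.09, 0.66, 0], "angular": [0, 0, 0], "grip": 1}, {"travel": [-0.09, 0.66, 0], "angular": [0, 0, 0], "grip": 1}, {"travel": [-0.09, 0.66, 0], "angular": [0, 0, 0], "grip": 1}]'

```text
time: 15.13
ee_pos: [0.463, 0.0891, 0.2398]
tcp_rot: [180.0, 0.0, 25.8]
wrist_force: [-1.0, 0.1, -0.5]
opening: 0.0855
grasp_force: 0.0
```

Run:
```python
from h import *
c=wrist();print(c['o']['ee_pos'],c['o']['tcp_rot'],c['o']['wrist_force'],c['o']['q']);show(c)
```

```text
[0.46303618 0.08909831 0.23983046] [1.79980215e+02 1.13476071e-02 2.58141590e+01] [-1.04631981  0.12589255 -0.46853883] [ 1.09046441e+01 -5.77423521e+00 -8.87656429e-01  9.48924538e+01
 -2.20384782e-02  1.65090484e+02]
pot [316. 184.] 3088 [0.4634 0.0917] rms 0.0008
planter [628. 284.] 1051 [ 0.533  -0.3434] rms 0.0
```

carry_out --plan '[{"travel": [0.001, 0.008, -0.13], "angular": [0, 0, 0], "grip": 1}, {"travel": [0.001, 0.008, -0.25], "angular": [0, 0, 0], "grip": 1}, {"travel": [0.001, 0.008, -0.38], "angular": [0, 0, 0], "grip": 1}, {"travel": [0.001, 0.008, -0.48], "angular": [0, 0, 0], "grip": 1}, {"travel": [0.001, 0.008, -0.56], "angular": [0, 0, 0], "grip": 1}, {"travel": [0.001, 0.008, -0.61], "angular": [0, 0, 0], "grip": 1}, {"travel": [0.001, 0.008, -0.61], "angular": [0, 0, 0], "grip": 1}, {"travel": [0.001, 0.008, -0.61], "angular": [0, 0, 0], "grip": 1}]'

```text
time: 15.85
ee_pos: [0.4631, 0.0906, 0.0567]
tcp_rot: [-180.0, 0.1, 25.7]
wrist_force: [0.7, 0.0, 0.9]
opening: 0.0849
grasp_force: 0.0
```

carry_out --plan '[{"travel": [0, 0, 0], "angular": [0, 0, 0], "grip": -1}, {"travel": [0, 0, 0], "angular": [0, 0, 0], "grip": -1}, {"travel": [0, 0, 0], "angular": [0, 0, 0], "grip": -1}, {"travel": [0, 0, 0], "angular": [0, 0, 0], "grip": -1}, {"travel": [0, 0, 0], "angular": [0, 0, 0], "grip": -1}, {"travel": [0, 0, 0], "angular": [0, 0, 0], "grip": -1}]' --grip_force 25

```text
time: 16.35
ee_pos: [0.4645, 0.0918, 0.059]
tcp_rot: [179.9, -0.2, 25.8]
wrist_force: [0.0, -1.5, 6.8]
opening: 0.067
grasp_force: 27.2
```

carry_out --plan '[{"travel": [0, 0, 0.1], "angular": [0, 0, 0], "grip": -1}, {"travel": [0, 0, 0.2], "angular": [0, 0, 0], "grip": -1}, {"travel": [0, 0, 0.3], "angular": [0, 0, 0], "grip": -1}, {"travel": [0, 0, 0.42], "angular": [0, 0, 0], "grip": -1}, {"travel": [0, 0, 0.54], "angular": [0, 0, 0], "grip": -1}, {"travel": [0, 0, 0.65], "angular": [0, 0, 0], "grip": -1}, {"travel": [0, 0, 0.75], "angular": [0, 0, 0], "grip": -1}, {"travel": [0, 0, 0.75], "angular": [0, 0, 0], "grip": -1}]'

```text
time: 17.02
ee_pos: [0.4644, 0.092, 0.2887]
tcp_rot: [179.9, -0.5, 25.8]
wrist_force: [0.8, 0.3, -1.5]
opening: 0.0671
grasp_force: 29.3
```

carry_out --plan '[{"travel": [0.095, -0.9, 0], "angular": [0, 0, 0], "grip": -1}, {"travel": [0.095, -0.9, 0], "angular": [0, 0, 0], "grip": -1}, {"travel": [0.095, -0.9, 0], "angular": [0, 0, 0], "grip": -1}, {"travel": [0.095, -0.9, 0], "angular": [0, 0, 0], "grip": -1}, {"travel": [0.095, -0.9, 0], "angular": [0, 0, 0], "grip": -1}, {"travel": [0.095, -0.9, 0], "angular": [0, 0, 0], "grip": -1}, {"travel": [0.095, -0.9, 0], "angular": [0, 0, 0], "grip": -1}, {"travel": [0.095, -0.9, 0], "angular": [0, 0, 0], "grip": -1}]'

```text
time: 17.68
ee_pos: [0.4916, -0.1822, 0.281]
tcp_rot: [180.0, 0.1, 25.5]
wrist_force: [0.4, -0.7, -3.0]
opening: 0.0673
grasp_force: 29.4
```

carry_out --plan '[{"travel": [0.03, -0.12, 0], "angular": [0, 0, 0], "grip": -1}, {"travel": [0.06, -0.25, 0], "angular": [0, 0, 0], "grip": -1}, {"travel": [0.08, -0.38, 0], "angular": [0, 0, 0], "grip": -1}, {"travel": [0.094, -0.5, 0], "angular": [0, 0, 0], "grip": -1}, {"travel": [0.094, -0.62, 0], "angular": [0, 0, 0], "grip": -1}, {"travel": [0.094, -0.72, 0], "angular": [0, 0, 0], "grip": -1}, {"travel": [0.094, -0.766, 0], "angular": [0, 0, 0], "grip": -1}, {"travel": [0.094, -0.766, 0], "angular": [0, 0, 0], "grip": -1}]'

```text
time: 18.35
ee_pos: [0.5195, -0.4105, 0.2803]
tcp_rot: [-179.9, 0.1, 25.6]
wrist_force: [0.2, 0.6, -2.4]
opening: 0.0667
grasp_force: 29.7
```

carry_out --plan '[{"travel": [0, 0, 0], "angular": [0, 0, 0], "grip": -1}, {"travel": [0, 0, 0], "angular": [0, 0, 0], "grip": -1}, {"travel": [0, 0, 0], "angular": [0, 0, 0], "grip": -1}, {"travel": [0, 0, 0], "angular": [0, 0, 0], "grip": -1}]'

```text
time: 18.68
ee_pos: [0.5202, -0.4068, 0.2825]
tcp_rot: [180.0, -0.0, 25.9]
wrist_force: [-0.2, -0.2, -1.3]
opening: 0.0667
grasp_force: 29.7
```

carry_out --plan '[{"travel": [0, -0.005, -0.06], "angular": [0, 0, 0], "grip": -1}, {"travel": [0, -0.005, -0.12], "angular": [0, 0, 0], "grip": -1}, {"travel": [0, -0.005, -0.17], "angular": [0, 0, 0], "grip": -1}, {"travel": [0, -0.005, -0.22], "angular": [0, 0, 0], "grip": -1}, {"travel": [0, -0.005, -0.26], "angular": [0, 0, 0], "grip": -1}, {"travel": [0, -0.005, -0.28], "angular": [0, 0, 0], "grip": -1}, {"travel": [0, -0.005, -0.28], "angular": [0, 0, 0], "grip": -1}]'

```text
time: 19.27
ee_pos: [0.5197, -0.4085, 0.1968]
tcp_rot: [-179.9, 0.0, 25.8]
wrist_force: [-1.0, 0.3, -1.7]
opening: 0.0666
grasp_force: 29.7
```

carry_out --plan '[{"travel": [0, 0, -0.01], "angular": [0, 0, 0], "grip": -1}, {"travel": [0, 0, -0.02], "angular": [0, 0, 0], "grip": -1}, {"travel": [0, 0, -0.03], "angular": [0, 0, 0], "grip": -1}, {"travel": [0, 0, -0.04], "angular": [0, 0, 0], "grip": -1}, {"travel": [0, 0, -0.05], "angular": [0, 0, 0], "grip": -1}, {"travel": [0, 0, -0.05], "angular": [0, 0, 0], "grip": -1}]'

```text
time: 19.77
ee_pos: [0.5198, -0.4094, 0.1822]
tcp_rot: [-180.0, 0.0, 25.8]
wrist_force: [0.7, 0.6, -1.6]
opening: 0.0669
grasp_force: 29.7
```

carry_out --plan '[{"travel": [0, 0, -0.004], "angular": [0, 0, 0], "grip": -1}, {"travel": [0, 0, -0.008], "angular": [0, 0, 0], "grip": -1}, {"travel": [0, 0, -0.008], "angular": [0, 0, 0], "grip": -1}]'

```text
time: 20.02
ee_pos: [0.5199, -0.4095, 0.1803]
tcp_rot: [-180.0, 0.0, 25.8]
wrist_force: [-0.7, -0.1, -2.3]
opening: 0.067
grasp_force: 29.7
```

carry_out --plan '[{"travel": [0, 0, -0.003], "angular": [0, 0, 0], "grip": -1}, {"travel": [0, 0, -0.003], "angular": [0, 0, 0], "grip": -1}]'

```text
time: 20.18
ee_pos: [0.5199, -0.4095, 0.1795]
tcp_rot: [180.0, -0.0, 25.8]
wrist_force: [0.4, -0.0, -2.1]
opening: 0.0665
grasp_force: 29.7
```

carry_out --plan '[{"travel": [0, 0, -0.003], "angular": [0, 0, 0], "grip": -1}, {"travel": [0, 0, -0.003], "angular": [0, 0, 0], "grip": -1}]'

```text
time: 20.35
ee_pos: [0.52, -0.4096, 0.1792]
tcp_rot: [180.0, -0.0, 25.8]
wrist_force: [-1.0, 0.1, 1.3]
opening: 0.0669
grasp_force: 29.9
```

carry_out --plan '[{"travel": [0, 0, 0.003], "angular": [0, 0, 0], "grip": 1}, {"travel": [0, 0, 0.003], "angular": [0, 0, 0], "grip": 1}, {"travel": [0, 0, 0.003], "angular": [0, 0, 0], "grip": 1}, {"travel": [0, 0, 0.003], "angular": [0, 0, 0], "grip": 1}, {"travel": [0, 0, 0.05], "angular": [0, 0, 0], "grip": 1}, {"travel": [0, 0, 0.17], "angular": [0, 0, 0], "grip": 1}, {"travel": [0, 0, 0.3], "angular": [0, 0, 0], "grip": 1}, {"travel": [0, 0, 0.4], "angular": [0, 0, 0], "grip": 1}]'

```text
time: 21.02
ee_pos: [0.5196, -0.4092, 0.3014]
tcp_rot: [179.9, -0.0, 25.8]
wrist_force: [0.6, 0.2, 1.3]
opening: 0.0854
grasp_force: 0.0
```

carry_out --plan '[{"travel": [0.095, 0.567, 0], "angular": [0, 0, 0.857], "grip": 1}, {"travel": [0.095, 0.567, 0], "angular": [0, 0, 0.857], "grip": 1}, {"travel": [0.095, 0.567, 0], "angular": [0, 0, 0.857], "grip": 1}, {"travel": [0.095, 0.567, 0], "angular": [0, 0, 0.857], "grip": 1}, {"travel": [0.095, 0.567, 0], "angular": [0, 0, 0.857], "grip": 1}, {"travel": [0.095, 0.567, 0], "angular": [0, 0, 0.857], "grip": 1}]'

```text
time: 21.52
ee_pos: [0.5489, -0.2369, 0.2994]
tcp_rot: [180.0, -0.0, 50.5]
wrist_force: [1.2, -0.9, 0.1]
opening: 0.0854
grasp_force: 0.0
```

carry_out --plan '[{"travel": [0.095, 0.567, 0], "angular": [0, 0, 0.857], "grip": 1}, {"travel": [0.095, 0.567, 0], "angular": [0, 0, 0.857], "grip": 1}, {"travel": [0.095, 0.567, 0], "angular": [0, 0, 0.857], "grip": 1}, {"travel": [0.095, 0.567, 0], "angular": [0, 0, 0.857], "grip": 1}, {"travel": [0.095, 0.567, 0], "angular": [0, 0, 0.857], "grip": 1}, {"travel": [0.095, 0.567, 0], "angular": [0, 0, 0.857], "grip": 1}]'

```text
time: 22.02
ee_pos: [0.5774, -0.0682, 0.2985]
tcp_rot: [-180.0, 0.0, 75.0]
wrist_force: [0.0, -0.6, 0.5]
opening: 0.0856
grasp_force: 0.0
```

carry_out --plan '[{"travel": [0.095, 0.567, 0], "angular": [0, 0, 0.857], "grip": 1}, {"travel": [0.095, 0.567, 0], "angular": [0, 0, 0.857], "grip": 1}, {"travel": [0.095, 0.567, 0], "angular": [0, 0, 0.857], "grip": 1}, {"travel": [0.095, 0.567, 0], "angular": [0, 0, 0.857], "grip": 1}, {"travel": [0.095, 0.567, 0], "angular": [0, 0, 0.857], "grip": 1}, {"travel": [0.095, 0.567, 0], "angular": [0, 0, 0.857], "grip": 1}, {"travel": [0.095, 0.567, 0], "angular": [0, 0, 0.857], "grip": 1}]'

```text
time: 22.6
ee_pos: [0.6058, 0.0991, 0.2983]
tcp_rot: [-180.0, 0.0, 99.3]
wrist_force: [0.1, -0.5, 0.4]
opening: 0.0858
grasp_force: 0.0
```

Run:
```python
from h import *
c=wrist();pickle.dump(c,open('w5.pkl','wb'));print(c['o']['ee_pos'],c['o']['tcp_rot'],c['o']['q'])
t=fixed(__import__('workcell').cams.camera('top'));show(t,.16)
cv2.imwrite('pics/w5.png',np.vstack([c['frame'],np.hstack([cv2.resize(t['frame'][140:280,380:520],(200,200)),cv2.resize(t['frame'][140:290,120:450],(440,200))])])[...,::-1])
```

```text
[0.60583549 0.09905879 0.29827895] [-1.79957674e+02  3.85145613e-02  9.93039064e+01] [ 9.30332186e+00  1.61993042e+01  2.93466513e+01  1.03189673e+02
 -3.85149826e-02  8.99994439e+01]
pot [470. 201.] 857 [ 0.5221 -0.4236] rms 0.001
planter [412.   9.] 4113 [ 1.144  -0.5645] rms 0.001
```

View pics/w5.png

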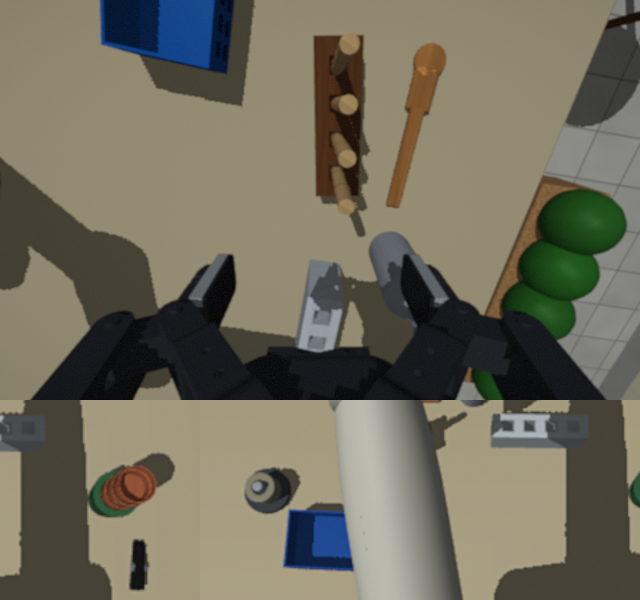

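The pots are nested and upright in the planter (lower left panel, around (125,490)). Stake tops are at (349,43), (346,104), (346,157) and (345,203), and the rack spans columns 315–362.

Run:
```python
from h import *
c=pickle.load(open('w5.pkl','rb'));f=c['frame']
for u,v in((349,43),(346,104),(346,157),(345,203),(322,120),(352,75),(340,185),(355,300)):print((u,v),f[v,u],hsv(c)[v,u])
h=hsv(c);H,S,V=[h[...,i].astype(int) for i in range(3)]
m=np.zeros(H.shape,bool);m[25:230,300:375]=1
d=m&(V<100)&(S>120)&(H<15)
for s,ce,b in blobs(d,300):
    r=cv2.minAreaRect(max(cv2.findContours(b.astype(np.uint8),0,2)[0],key=len));bx=cv2.boxPoints(r);print(s,'box',bx.round(1).tolist());print(ray(c,bx,.045).round(4))
for u,v in((349,43),(346,104),(346,157),(345,203)):print('top',ray(c,(u,v),.18)[0].round(4))
```

```text
(349, 43) [153 129  89] [ 19 107 153]
(346, 104) [149 125  87] [ 18 106 149]
(346, 157) [157 133  91] [ 19 107 157]
(345, 203) [156 130  91] [ 18 106 156]
(322, 120) [75 46 26] [ 12 167  75]
(352, 75) [73 43 25] [ 11 168  73]
(340, 185) [119  95  63] [ 17 120 119]
(355, 300) [70 65 51] [22 69 70]
[ 315   36   48  160 4477] box [[315.0, 36.0], [362.0, 36.0], [362.0, 195.0], [315.0, 195.0]]
[[0.5779 0.2525 0.045 ]
 [0.6328 0.2615 0.045 ]
 [0.6742 0.0679 0.045 ]
 [0.6092 0.0573 0.045 ]]
top [0.6101 0.2263 0.18  ]
top [0.6164 0.1818 0.18  ]
top [0.6249 0.1387 0.18  ]
top [0.6321 0.0968 0.18  ]
```

carry_out --plan '[{"travel": [0.087, -0.007, 0], "angular": [0, 0, 0.01], "grip": 0.2}, {"travel": [0.087, -0.007, -0.1], "angular": [0, 0, 0.01], "grip": 0.2}, {"travel": [0.087, -0.007, -0.23], "angular": [0, 0, 0.01], "grip": 0.2}, {"travel": [0.087, -0.007, -0.36], "angular": [0, 0, 0.01], "grip": 0.2}, {"travel": [0.087, -0.007, -0.47], "angular": [0, 0, 0.01], "grip": 0.2}, {"travel": [0.087, -0.007, -0.544], "angular": [0, 0, 0.01], "grip": 0.2}, {"travel": [0.087, -0.007, -0.544], "angular": [0, 0, 0.01], "grip": 0.2}, {"travel": [0.087, -0.007, -0.544], "angular": [0, 0, 0.01], "grip": 0.2}]'

```text
time: 23.37
ee_pos: [0.631, 0.097, 0.1354]
tcp_rot: [-179.9, 0.0, 99.6]
wrist_force: [0.2, -0.2, 0.3]
opening: 0.0514
grasp_force: 0.0
```

Run:
```python
from h import *
c=wrist();pickle.dump(c,open('w6.pkl','wb'));print(c['o']['ee_pos'],c['o']['tcp_rot'],c['o']['opening'],c['o']['wrist_force'])
cv2.imwrite('pics/w6.png',c['frame'][...,::-1])
```

```text
[0.631004   0.09695385 0.13536841] [-1.79906103e+02  1.01341030e-02  9.95873502e+01] 0.05142101526199553 [ 0.18960935 -0.15579394  0.27265183]
```

View pics/w6.png

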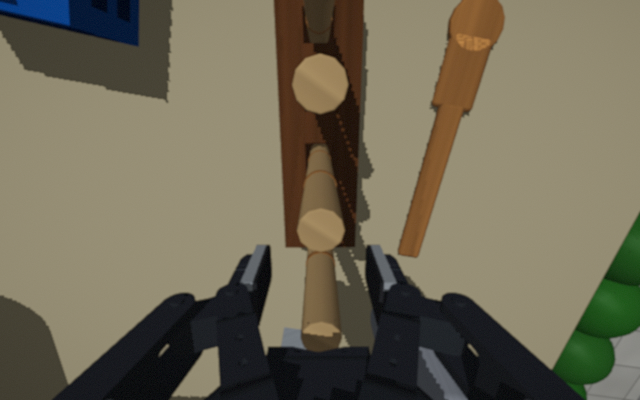

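The stake stands centred between the pads (top disc at (322,335)); the next ones are at (320,230) and (320,83).

carry_out --plan '[{"travel": [0, 0, 0], "angular": [0, 0, 0], "grip": -1}, {"travel": [0, 0, 0], "angular": [0, 0, 0], "grip": -1}, {"travel": [0, 0, 0], "angular": [0, 0, 0], "grip": -1}, {"travel": [0, 0, 0], "angular": [0, 0, 0], "grip": -1}, {"travel": [0, 0, 0], "angular": [0, 0, 0], "grip": -1}, {"travel": [0, 0, 0], "angular": [0, 0, 0], "grip": -1}, {"travel": [0, 0, 0], "angular": [0, 0, 0], "grip": -1}, {"travel": [0, 0, 0], "angular": [0, 0, 0], "grip": -1}]' --grip_force 25

```text
time: 24.08
ee_pos: [0.6322, 0.0988, 0.1374]
tcp_rot: [179.8, 0.0, 99.7]
wrist_force: [-0.2, 0.6, 6.4]
opening: 0.0153
grasp_force: 24.2
```

carry_out --plan '[{"travel": [0, 0, 0.1], "angular": [0, 0, 0], "grip": -1}, {"travel": [0, 0, 0.2], "angular": [0, 0, 0], "grip": -1}, {"travel": [0, 0, 0.3], "angular": [0, 0, 0], "grip": -1}, {"travel": [0, 0, 0.4], "angular": [0, 0, 0], "grip": -1}, {"travel": [0, 0, 0.5], "angular": [0, 0, 0], "grip": -1}, {"travel": [0, 0, 0.5], "angular": [0, 0, 0], "grip": -1}, {"travel": [0, 0, 0.5], "angular": [0, 0, 0], "grip": -1}]'

```text
time: 24.67
ee_pos: [0.6322, 0.0989, 0.288]
tcp_rot: [179.8, 0.0, 99.7]
wrist_force: [0.7, 0.5, -0.7]
opening: 0.0155
grasp_force: 24.7
```

Run:
```python
from h import *
o=pickle.load(open('w6.pkl','rb'));print(ray(o,[(322,335),(321,230),(320,83)],.18).round(4))
c=wrist();pickle.dump(c,open('w7.pkl','wb'));print(c['o']['ee_pos'],c['o']['tcp_rot'],c['o']['opening'],c['o']['wrist_force'])
cv2.imwrite('pics/w7.png',c['frame'][...,::-1])
```

```text
[[0.6337 0.095  0.18  ]
 [0.6259 0.1377 0.18  ]
 [0.618  0.1822 0.18  ]]
[0.63222558 0.09894357 0.28797454] [1.79751143e+02 5.44675064e-03 9.97314973e+01] 0.015506363321123191 [ 0.65968337  0.49182178 -0.68392559]
```

View pics/w7.png

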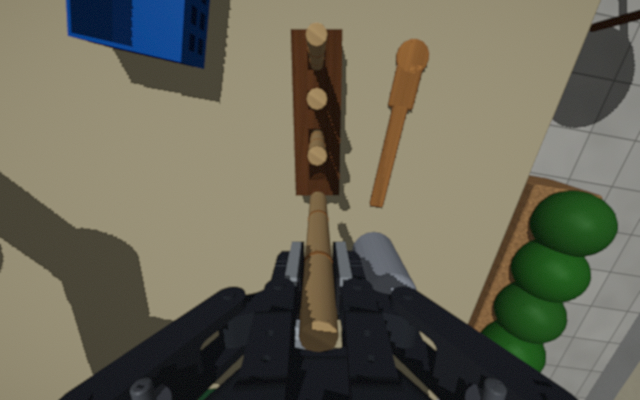

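The stake is held upright: top at (319,334), lower end near (318,195). Next I go to the far side of the holder to see its slots.

carry_out --plan '[{"travel": [0.005, -0.15, 0], "angular": [0, 0, -0.1], "grip": -1}, {"travel": [0.005, -0.3, 0], "angular": [0, 0, -0.2], "grip": -1}, {"travel": [0.005, -0.43, 0], "angular": [0, 0, -0.339], "grip": -1}, {"travel": [0.005, -0.56, 0], "angular": [0, 0, -0.339], "grip": -1}, {"travel": [0.005, -0.69, 0], "angular": [0, 0, -0.339], "grip": -1}, {"travel": [0.005, -0.82, 0], "angular": [0, 0, -0.339], "grip": -1}, {"travel": [0.005, -0.9, 0], "angular": [0, 0, -0.339], "grip": -1}, {"travel": [0.005, -0.9, 0], "angular": [0, 0, -0.339], "grip": -1}]'

```text
time: 25.38
ee_pos: [0.6321, -0.1761, 0.2832]
tcp_rot: [-179.8, 0.0, 89.7]
wrist_force: [-0.0, 0.1, -0.4]
opening: 0.0151
grasp_force: 24.7
```

carry_out --plan '[{"travel": [0, -0.1, 0], "angular": [0, 0, 0], "grip": -1}, {"travel": [0, -0.2, 0], "angular": [0, 0, 0], "grip": -1}, {"travel": [0, -0.25, 0], "angular": [0, 0, 0], "grip": -1}, {"travel": [0, -0.25, 0], "angular": [0, 0, 0], "grip": -1}, {"travel": [0, -0.25, 0], "angular": [0, 0, 0], "grip": -1}, {"travel": [0, -0.25, 0], "angular": [0, 0, 0], "grip": -1}]'

```text
time: 25.88
ee_pos: [0.6331, -0.2452, 0.2849]
tcp_rot: [-180.0, -0.0, 90.0]
wrist_force: [-0.1, 0.9, 0.1]
opening: 0.0153
grasp_force: 24.7
```

Run:
```python
from h import *
o=pickle.load(open('w7.pkl','rb'));e=o['o']['ee_pos'];print('stake in hand: top',(ray(o,(319,334),e[2]+.044)[0]-e).round(4),'bottom near edge',(ray(o,(318,194),e[2]-.126)[0]-e).round(4))
c=wrist();pickle.dump(c,open('w8.pkl','wb'));print(c['o']['ee_pos'],c['o']['tcp_rot'],c['o']['opening'],c['o']['wrist_force'])
cv2.imwrite('pics/w8.png',c['frame'][...,::-1])
```

```text
stake in hand: top [ 0.0013 -0.0024  0.044 ] bottom near edge [ 1.40e-03  1.00e-04 -1.26e-01]
[ 0.6330629  -0.24524758  0.28494648] [-1.79952672e+02 -4.12184748e-02  9.00406202e+01] 0.015327391753055251 [-0.11872914  0.85021074  0.09950912]
```

View pics/w8.png

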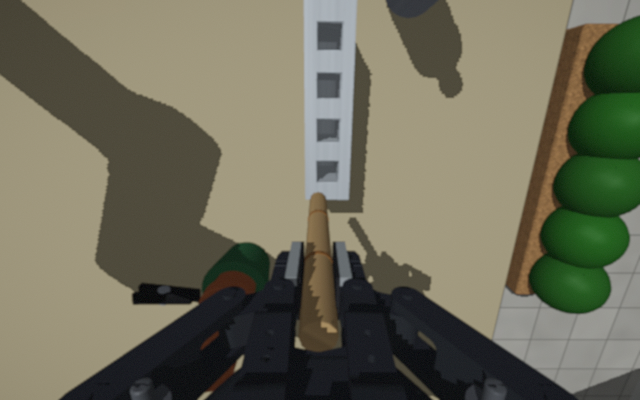

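Holder slots appear at (330,36), (328,85), (328,130) and (327,171). The held stake's lower end is near (318,196).

Run:
```python
from h import *
c=pickle.load(open('w8.pkl','rb'));g=cv2.cvtColor(c['frame'],cv2.COLOR_RGB2GRAY)
roi=np.zeros(g.shape,bool);roi[5:188,311:346]=1
print(g[171,310:350:2])
for s,ce,b in blobs((g<150)&roi,80):
    p=np.array([s[0]+s[2]/2-.5,s[1]+s[3]/2-.5]);print(s,p,ray(c,p,.1)[0].round(4),'bbox mm',(np.linalg.norm(ray(c,(s[0],s[1]),.1)-ray(c,(s[0]+s[2],s[1]),.1))*1e3).round(1))
e=c['o']['ee_pos'];print('bottom edge',ray(c,(318,194),e[2]-.126)[0].round(4))
```

```text
[171 173 171 133  75  76  77  75  75  76  77  75  76  95 142 171 170 168
 170 168]
[317  21  26  30 742] [329.5  35.5] [ 0.6449 -0.1017  0.1   ] bbox mm 25.0
[316  72  26  27 654] [328.5  85. ] [ 0.6445 -0.1467  0.1   ] bbox mm 26.3
[316 118  24  24 562] [327.5 129.5] [ 0.644  -0.1911  0.1   ] bbox mm 25.4
[316 160  23  22 495] [327.  170.5] [ 0.6439 -0.236   0.1   ] bbox mm 25.5
bottom edge [ 0.6338 -0.2452  0.1589]
```

carry_out --plan '[{"travel": [0.035, 0.052, 0], "angular": [0, 0, 0], "grip": -1}, {"travel": [0.035, 0.052, -0.06], "angular": [0, 0, 0], "grip": -1}, {"travel": [0.035, 0.052, -0.11], "angular": [0, 0, 0], "grip": -1}, {"travel": [0.035, 0.052, -0.15], "angular": [0, 0, 0], "grip": -1}, {"travel": [0.035, 0.052, -0.16], "angular": [0, 0, 0], "grip": -1}, {"travel": [0.035, 0.052, -0.16], "angular": [0, 0, 0], "grip": -1}]'

```text
time: 26.43
ee_pos: [0.6433, -0.2294, 0.2368]
tcp_rot: [-179.9, -0.0, 90.1]
wrist_force: [-0.1, 0.2, -0.5]
opening: 0.0155
grasp_force: 24.7
```

Run:
```python
from h import *
c=wrist();pickle.dump(c,open('w9.pkl','wb'));print(c['o']['ee_pos'],c['o']['tcp_rot'],c['o']['opening'],c['o']['wrist_force'])
cv2.imwrite('pics/w9.png',cv2.resize(c['frame'][100:360,240:400],None,fx=2.2,fy=2.2)[...,::-1])
```

```text
[ 0.6432611  -0.22942238  0.2368165 ] [-1.79918503e+02 -3.58333672e-02  9.00819280e+01] 0.015471036984460614 [-0.09077154  0.15642536 -0.51221173]
```

View pics/w9.png

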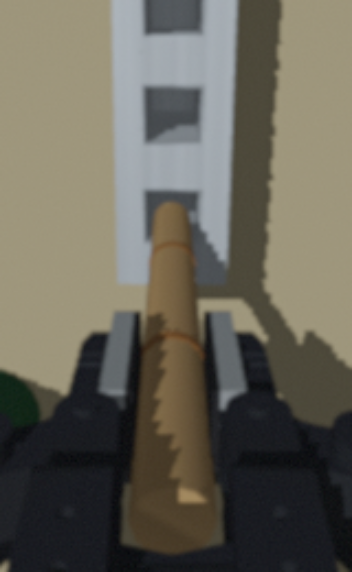

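The stake's lower end sits over the last slot (crop (171,205), slot columns 145–197), with about 4 mm to the near edge. It is centred.

carry_out --plan '[{"travel": [0, 0, -0.04], "angular": [0, 0, 0], "grip": -1}, {"travel": [0, 0, -0.08], "angular": [0, 0, 0], "grip": -1}, {"travel": [0, 0, -0.13], "angular": [0, 0, 0], "grip": -1}, {"travel": [0, 0, -0.18], "angular": [0, 0, 0], "grip": -1}, {"travel": [0, 0, -0.23], "angular": [0, 0, 0], "grip": -1}, {"travel": [0, 0, -0.28], "angular": [0, 0, 0], "grip": -1}, {"travel": [0, 0, -0.31], "angular": [0, 0, 0], "grip": -1}, {"travel": [0, 0, -0.31], "angular": [0, 0, 0], "grip": -1}]'

```text
time: 27.15
ee_pos: [0.6431, -0.2303, 0.1432]
tcp_rot: [-179.9, -0.0, 90.0]
wrist_force: [0.1, 0.5, -0.9]
opening: 0.0154
grasp_force: 24.7
```

carry_out --plan '[{"travel": [0, 0, -0.01], "angular": [0, 0, 0], "grip": -1}, {"travel": [0, 0, -0.02], "angular": [0, 0, 0], "grip": -1}, {"travel": [0, 0, -0.028], "angular": [0, 0, 0], "grip": -1}, {"travel": [0, 0, -0.028], "angular": [0, 0, 0], "grip": -1}]'

```text
time: 27.48
ee_pos: [0.6436, -0.2307, 0.1363]
tcp_rot: [180.0, 0.0, 90.0]
wrist_force: [-0.3, 0.4, -0.5]
opening: 0.0151
grasp_force: 24.7
```

carry_out --plan '[{"travel": [0, 0, -0.01], "angular": [0, 0, 0], "grip": -1}, {"travel": [0, 0, -0.01], "angular": [0, 0, 0], "grip": -1}, {"travel": [0, 0, -0.01], "angular": [0, 0, 0], "grip": 0.1}, {"travel": [0, 0, -0.01], "angular": [0, 0, 0], "grip": 0.1}, {"travel": [0, 0, -0.01], "angular": [0, 0, 0], "grip": 0.1}, {"travel": [0, 0, -0.01], "angular": [0, 0, 0], "grip": 0.1}, {"travel": [0, 0, -0.01], "angular": [0, 0, 0], "grip": 0.1}]'

```text
time: 28.07
ee_pos: [0.6435, -0.2307, 0.133]
tcp_rot: [-180.0, -0.0, 90.0]
wrist_force: [-0.8, 0.2, -1.4]
opening: 0.0473
grasp_force: 0.0
```

carry_out --plan '[{"travel": [0, 0, 0.1], "angular": [0, 0, 0], "grip": 0.1}, {"travel": [0, 0, 0.2], "angular": [0, 0, 0], "grip": 0.1}, {"travel": [0, 0, 0.32], "angular": [0, 0, 0], "grip": 0.1}, {"travel": [0, 0, 0.44], "angular": [0, 0, 0], "grip": 0.1}, {"travel": [0, 0, 0.54], "angular": [0, 0, 0], "grip": 0.1}, {"travel": [0, 0, 0.54], "angular": [0, 0, 0], "grip": 0.1}]'

```text
time: 28.57
ee_pos: [0.6441, -0.2309, 0.3027]
tcp_rot: [179.5, 0.2, 90.0]
wrist_force: [-1.1, 0.5, 0.5]
opening: 0.0469
grasp_force: 0.0
```

Run:
```python
from h import *
c=wrist();pickle.dump(c,open('w10.pkl','wb'));print(c['o']['ee_pos'],c['o']['tcp_rot'],c['o']['opening'],c['o']['wrist_force'])
cv2.imwrite('pics/w10.png',cv2.resize(c['frame'][0:400,200:440],None,fx=1.4,fy=1.4)[...,::-1])
```

```text
[ 0.64413229 -0.23088915  0.30271438] [179.4785339    0.18671696  90.01114364] 0.04691031346914586 [-1.05900357  0.53698052  0.47444531]
```

View pics/w10.png

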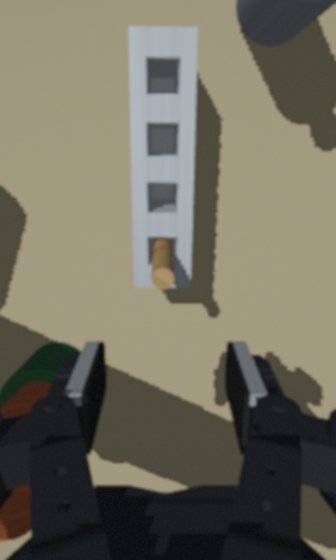

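Stake 1 stands in the far slot (crop (162,265)), and the other three slots at (162,197), (162,138) and (162,75) are free. On to the next stake.

carry_out --plan '[{"travel": [-0.03, 0.9, 0], "angular": [0, 0, 0.335], "grip": 0.2}, {"travel": [-0.03, 0.9, 0], "angular": [0, 0, 0.335], "grip": 0.2}, {"travel": [-0.03, 0.9, 0], "angular": [0, 0, 0.335], "grip": 0.2}, {"travel": [-0.03, 0.9, 0], "angular": [0, 0, 0.335], "grip": 0.2}, {"travel": [-0.03, 0.9, 0], "angular": [0, 0, 0.335], "grip": 0.2}, {"travel": [-0.03, 0.9, 0], "angular": [0, 0, 0.335], "grip": 0.2}, {"travel": [-0.03, 0.9, 0], "angular": [0, 0, 0.335], "grip": 0.2}, {"travel": [-0.03, 0.9, 0], "angular": [0, 0, 0.335], "grip": 0.2}]'

```text
time: 29.28
ee_pos: [0.6339, 0.0438, 0.2939]
tcp_rot: [-179.9, -0.1, 99.9]
wrist_force: [0.7, -0.5, 0.0]
opening: 0.0516
grasp_force: 0.0
```

carry_out --plan '[{"travel": [-0.028, 0.327, 0], "angular": [0, 0, 0], "grip": 0.2}, {"travel": [-0.028, 0.327, 0], "angular": [0, 0, 0], "grip": 0.2}, {"travel": [-0.028, 0.327, 0], "angular": [0, 0, 0], "grip": 0.2}, {"travel": [-0.028, 0.327, 0], "angular": [0, 0, 0], "grip": 0.2}, {"travel": [-0.028, 0.327, 0], "angular": [0, 0, 0], "grip": 0.2}, {"travel": [-0.028, 0.327, 0], "angular": [0, 0, 0], "grip": 0.2}]'

```text
time: 29.78
ee_pos: [0.6262, 0.1363, 0.2946]
tcp_rot: [-180.0, 0.0, 99.6]
wrist_force: [-0.3, 0.2, 0.0]
opening: 0.0511
grasp_force: 0.0
```

```bash
cat >> h.py <<'E'
def tops(c):
    """stake top discs still in the rack -> world xy at z=.18 via hough circles"""
    g=cv2.cvtColor(c['frame'],cv2.COLOR_RGB2GRAY);T=c['T']
    r=288.4*.008/(T[2,3]-.18)
    k=cv2.HoughCircles(cv2.GaussianBlur(g,(3,3),0),cv2.HOUGH_GRADIENT,1,25,param1=90,param2=9,minRadius=int(r*.8),maxRadius=int(r*1.3)+1)
    h=hsv(c);out=[]
    for u,v,rr in (k[0] if k is not None else []):
        if 280<u<370 and abs(int(h[int(v),int(u),0])-18)<4 and 90<h[int(v),int(u),1]<125:out.append((np.round((u,v,rr),1),ray(c,(u,v),.18)[0].round(4)))
    return sorted(out,key=lambda t:t[1][1])
E
python3 - <<'E'
from h import *
for u in tops(pickle.load(open('w6.pkl','rb'))):print('w6',u)
c=wrist();pickle.dump(c,open('w11.pkl','wb'));print(c['o']['ee_pos'],c['o']['tcp_rot'],c['o']['opening'])
for u in tops(c):print(u)
E
```

```text
w6 (array([320.5, 343.5,  22.4], dtype=float32), array([0.6338, 0.0909, 0.18  ]))
w6 (array([330.5, 278.5,  28.9], dtype=float32), array([0.6324, 0.1199, 0.18  ]))
w6 (array([320.5, 231.5,  23.2], dtype=float32), array([0.6259, 0.1371, 0.18  ]))
w6 (array([328.5, 178.5,  34.4], dtype=float32), array([0.6253, 0.1554, 0.18  ]))
w6 (array([333.5, 108.5,  25.2], dtype=float32), array([0.623 , 0.1761, 0.18  ]))
w6 (array([318.5,  82.5,  28.8], dtype=float32), array([0.6176, 0.1823, 0.18  ]))
[0.6262395  0.13628408 0.29456699] [-1.79956001e+02  2.56743077e-02  9.95755531e+01] 0.05110776084729869
(array([316.5, 195.5,   8.2], dtype=float32), array([0.6253, 0.1382, 0.18  ]))
(array([315.5, 145.5,   9.6], dtype=float32), array([0.6172, 0.182 , 0.18  ]))
(array([316.5,  88.5,  10. ], dtype=float32), array([0.6105, 0.2267, 0.18  ]))
```

carry_out --plan '[{"travel": [-0.002, 0.004, -0.1], "angular": [0, 0, 0], "grip": 0.2}, {"travel": [-0.002, 0.004, -0.2], "angular": [0, 0, 0], "grip": 0.2}, {"travel": [-0.002, 0.004, -0.32], "angular": [0, 0, 0], "grip": 0.2}, {"travel": [-0.002, 0.004, -0.42], "angular": [0, 0, 0], "grip": 0.2}, {"travel": [-0.002, 0.004, -0.5], "angular": [0, 0, 0], "grip": 0.2}, {"travel": [-0.002, 0.004, -0.532], "angular": [0, 0, 0], "grip": 0.2}, {"travel": [-0.002, 0.004, -0.532], "angular": [0, 0, 0], "grip": 0.2}]'

```text
time: 30.42
ee_pos: [0.6245, 0.1371, 0.133]
tcp_rot: [-179.8, 0.0, 99.5]
wrist_force: [0.3, 0.3, 0.1]
opening: 0.0515
grasp_force: 0.0
```

carry_out --plan '[{"travel": [0, 0, 0], "angular": [0, 0, 0], "grip": -1}, {"travel": [0, 0, 0], "angular": [0, 0, 0], "grip": -1}, {"travel": [0, 0, 0], "angular": [0, 0, 0], "grip": -1}, {"travel": [0, 0, 0], "angular": [0, 0, 0], "grip": -1}, {"travel": [0, 0, 0], "angular": [0, 0, 0], "grip": -1}, {"travel": [0, 0, 0], "angular": [0, 0, 0], "grip": -1}, {"travel": [0, 0, 0], "angular": [0, 0, 0], "grip": -1}, {"travel": [0, 0, 0], "angular": [0, 0, 0], "grip": -1}]'

```text
time: 31.08
ee_pos: [0.6262, 0.1388, 0.1377]
tcp_rot: [179.8, 0.0, 99.6]
wrist_force: [-1.6, -0.6, 6.3]
opening: 0.0156
grasp_force: 24.3
```

carry_out --plan '[{"travel": [0, 0, 0.1], "angular": [0, 0, 0], "grip": -1}, {"travel": [0, 0, 0.2], "angular": [0, 0, 0], "grip": -1}, {"travel": [0, 0, 0.3], "angular": [0, 0, 0], "grip": -1}, {"travel": [0, 0, 0.4], "angular": [0, 0, 0], "grip": -1}, {"travel": [0, 0, 0.5], "angular": [0, 0, 0], "grip": -1}, {"travel": [0, 0, 0.5], "angular": [0, 0, 0], "grip": -1}, {"travel": [0, 0, 0.5], "angular": [0, 0, 0], "grip": -1}]'

```text
time: 31.67
ee_pos: [0.6263, 0.1389, 0.2882]
tcp_rot: [179.7, -0.0, 99.6]
wrist_force: [-0.6, 0.4, -1.7]
opening: 0.0154
grasp_force: 24.8
```

```bash
cat >> h.py <<'E'
def held(c):
    """held stake: tool-frame offsets (tool x, closing y) of the near edge of its lower end, 126 mm below the TCP"""
    h=hsv(c);m=(abs(h[...,0].astype(int)-18)<5)&(h[...,1]>92)&(h[...,1]<150)&(h[...,2]>60);m[:,:300]=0;m[:,338:]=0;m[:150]=0;m[300:]=0
    b=max(blobs(m,100),key=lambda t:t[0][4]);s=b[0];r=s[1];u=np.where(b[2][r+4])[0].mean()
    e=c['o']['ee_pos'];d=ray(c,(u,r),e[2]-.126)[0]-e;a=np.radians(c['o']['tcp_rot'][2])
    return (s[:4],round(u,1)),round(d[0]*np.cos(a)+d[1]*np.sin(a),4),round(d[0]*np.sin(a)-d[1]*np.cos(a),4)
E
python3 - <<'E'
from h import *
for n in('w7','w8','w9'):
    print(n,held(pickle.load(open(n+'.pkl','rb'))))
c=wrist();pickle.dump(c,open('w12.pkl','wb'));print(c['o']['ee_pos'],c['o']['tcp_rot'],c['o']['opening']);print(held(c))
E
```

```text
w7 ((array([302, 191,  33, 109], dtype=int32), np.float64(317.0)), np.float64(0.0028), np.float64(0.0005))
w8 ((array([302, 194,  33, 106], dtype=int32), np.float64(317.5)), np.float64(0.0001), np.float64(0.0003))
w9 ((array([302, 193,  32, 107], dtype=int32), np.float64(317.5)), np.float64(0.0011), np.float64(0.0002))
[0.62629441 0.13887557 0.28823769] [ 1.79724327e+02 -1.24384416e-02  9.96163161e+01] 0.015362342686622715
((array([301, 186,  35, 114], dtype=int32), np.float64(317.0)), np.float64(0.0077), np.float64(0.0005))
```

carry_out --plan '[{"travel": [0.03, -0.13, 0], "angular": [0, 0, -0.1], "grip": -1}, {"travel": [0.03, -0.26, 0], "angular": [0, 0, -0.2], "grip": -1}, {"travel": [0.03, -0.39, 0], "angular": [0, 0, -0.335], "grip": -1}, {"travel": [0.03, -0.52, 0], "angular": [0, 0, -0.335], "grip": -1}, {"travel": [0.03, -0.65, 0], "angular": [0, 0, -0.335], "grip": -1}, {"travel": [0.03, -0.78, 0], "angular": [0, 0, -0.335], "grip": -1}, {"travel": [0.03, -0.9, 0], "angular": [0, 0, -0.335], "grip": -1}, {"travel": [0.03, -0.9, 0], "angular": [0, 0, -0.335], "grip": -1}]'

```text
time: 32.38
ee_pos: [0.6337, -0.1373, 0.2834]
tcp_rot: [-179.8, 0.1, 89.7]
wrist_force: [-0.6, 0.1, -0.6]
opening: 0.0153
grasp_force: 24.8
```

carry_out --plan '[{"travel": [0.03, -0.1, 0], "angular": [0, 0, 0], "grip": -1}, {"travel": [0.03, -0.194, -0.04], "angular": [0, 0, 0], "grip": -1}, {"travel": [0.03, -0.194, -0.09], "angular": [0, 0, 0], "grip": -1}, {"travel": [0.03, -0.194, -0.14], "angular": [0, 0, 0], "grip": -1}, {"travel": [0.03, -0.194, -0.153], "angular": [0, 0, 0], "grip": -1}, {"travel": [0.03, -0.194, -0.153], "angular": [0, 0, 0], "grip": -1}, {"travel": [0.03, -0.194, -0.153], "angular": [0, 0, 0], "grip": -1}]'

```text
time: 32.97
ee_pos: [0.6433, -0.1892, 0.2395]
tcp_rot: [-180.0, -0.0, 90.0]
wrist_force: [-0.1, -0.5, -0.7]
opening: 0.0154
grasp_force: 24.8
```

```bash
cat >> h.py <<'E'
def slots(c,v0=0,v1=195):
    g=cv2.cvtColor(c['frame'],cv2.COLOR_RGB2GRAY);o=[]
    m=np.zeros(g.shape,bool);m[v0:v1,305:350]=1
    for s,ce,b in blobs((g<150)&m,80):
        if abs(s[2]-s[3])<10 and s[2]<45:o.append((s[:4].tolist(),ray(c,(s[0]+s[2]/2-.5,s[1]+s[3]/2-.5),.1)[0,:2].round(4)))
    return o
E
python3 - <<'E'
from h import *
c=wrist();pickle.dump(c,open('w13.pkl','wb'));print(c['o']['ee_pos'],c['o']['tcp_rot'],c['o']['wrist_force']);print(held(c),slots(c,0,185))
E
```

```text
[ 0.64329377 -0.18917825  0.23954221] [-1.79958026e+02 -1.26226965e-02  9.00356355e+01] [-0.14308731 -0.50436857 -0.67636765]
((array([302, 245,  34,  55], dtype=int32), np.float64(317.5)), np.float64(-0.0532), np.float64(0.0003)) [([305, 80, 30, 31], array([ 0.6454, -0.1015])), ([305, 133, 28, 28], array([ 0.6445, -0.1468]))]
```

Run:
```python
from h import *
c=pickle.load(open('w13.pkl','rb'));h=hsv(c)
for r in range(160,252,3):print(r,h[r,308:330:4].tolist())
```

```text
160 [[103, 19, 159], [100, 19, 163], [104, 20, 166], [105, 22, 166], [106, 20, 165], [104, 21, 161]]
163 [[104, 20, 170], [105, 21, 173], [104, 19, 172], [104, 19, 173], [104, 19, 173], [104, 19, 171]]
166 [[103, 18, 169], [104, 19, 172], [104, 19, 171], [104, 19, 173], [104, 19, 172], [102, 20, 170]]
169 [[105, 18, 169], [104, 19, 173], [104, 19, 171], [104, 19, 173], [106, 19, 173], [104, 20, 170]]
172 [[105, 18, 169], [105, 21, 173], [105, 18, 171], [104, 19, 173], [105, 21, 173], [104, 19, 171]]
175 [[106, 20, 170], [103, 18, 171], [104, 19, 171], [104, 19, 173], [102, 19, 171], [104, 19, 171]]
178 [[104, 20, 170], [105, 18, 173], [106, 19, 173], [104, 19, 175], [103, 21, 173], [104, 19, 171]]
181 [[104, 26, 108], [107, 22, 106], [102, 24, 106], [108, 24, 107], [103, 21, 107], [104, 23, 121]]
184 [[105, 28, 72], [101, 26, 77], [103, 30, 76], [103, 30, 77], [105, 27, 76], [110, 21, 72]]
187 [[103, 24, 73], [0, 0, 76], [16, 80, 105], [18, 65, 94], [105, 27, 76], [105, 25, 81]]
190 [[105, 28, 74], [18, 103, 119], [18, 108, 120], [18, 110, 109], [19, 53, 77], [107, 28, 82]]
193 [[120
[... 1245 characters left out ...]
, 57, 80]]
232 [[18, 112, 130], [18, 109, 126], [18, 110, 118], [18, 109, 110], [18, 110, 97], [16, 82, 78]]
235 [[18, 112, 130], [18, 109, 124], [18, 110, 118], [19, 110, 111], [17, 111, 99], [16, 103, 74]]
238 [[18, 113, 131], [18, 108, 125], [18, 108, 118], [18, 110, 111], [18, 110, 97], [16, 114, 74]]
241 [[18, 112, 132], [18, 109, 119], [17, 109, 119], [18, 114, 110], [17, 109, 96], [16, 117, 76]]
244 [[17, 119, 77], [15, 149, 106], [15, 157, 107], [15, 164, 101], [15, 152, 84], [18, 114, 76]]
247 [[15, 158, 71], [17, 121, 126], [18, 112, 121], [18, 115, 113], [16, 137, 108], [15, 160, 75]]
250 [[15, 122, 67], [18, 111, 122], [18, 111, 120], [18, 108, 111], [17, 111, 99], [15, 141, 98]]
```

carry_out --plan '[{"travel": [0, -0.003, -0.04], "angular": [0, 0, 0], "grip": -1}, {"travel": [0, -0.003, -0.09], "angular": [0, 0, 0], "grip": -1}, {"travel": [0, -0.003, -0.14], "angular": [0, 0, 0], "grip": -1}, {"travel": [0, -0.003, -0.19], "angular": [0, 0, 0], "grip": -1}, {"travel": [0, -0.003, -0.24], "angular": [0, 0, 0], "grip": -1}, {"travel": [0, -0.003, -0.29], "angular": [0, 0, 0], "grip": -1}, {"travel": [0, -0.003, -0.325], "angular": [0, 0, 0], "grip": -1}, {"travel": [0, -0.003, -0.325], "angular": [0, 0, 0], "grip": -1}]'

```text
time: 33.68
ee_pos: [0.643, -0.19, 0.1404]
tcp_rot: [-179.9, -0.0, 90.0]
wrist_force: [-0.4, -0.7, -1.0]
opening: 0.0153
grasp_force: 24.8
```

carry_out --plan '[{"travel": [0, 0, -0.01], "angular": [0, 0, 0], "grip": -1}, {"travel": [0, 0, -0.02], "angular": [0, 0, 0], "grip": -1}, {"travel": [0, 0, -0.02], "angular": [0, 0, 0], "grip": -1}]'

```text
time: 33.93
ee_pos: [0.6438, -0.1905, 0.1366]
tcp_rot: [180.0, 0.0, 90.0]
wrist_force: [-0.1, -0.1, 0.0]
opening: 0.0151
grasp_force: 24.8
```

carry_out --plan '[{"travel": [0, 0, -0.01], "angular": [0, 0, 0], "grip": -1}, {"travel": [0, 0, -0.01], "angular": [0, 0, 0], "grip": -1}, {"travel": [0, 0, -0.01], "angular": [0, 0, 0], "grip": 0.1}, {"travel": [0, 0, -0.01], "angular": [0, 0, 0], "grip": 0.1}, {"travel": [0, 0, -0.01], "angular": [0, 0, 0], "grip": 0.1}, {"travel": [0, 0, -0.01], "angular": [0, 0, 0], "grip": 0.1}, {"travel": [0, 0, -0.01], "angular": [0, 0, 0], "grip": 0.1}]'

```text
time: 34.52
ee_pos: [0.6435, -0.1905, 0.1331]
tcp_rot: [-180.0, -0.0, 90.0]
wrist_force: [-0.4, 0.0, -0.2]
opening: 0.047
grasp_force: 0.0
```

carry_out --plan '[{"travel": [0, 0, 0.1], "angular": [0, 0, 0], "grip": 0.1}, {"travel": [0, 0, 0.2], "angular": [0, 0, 0], "grip": 0.1}, {"travel": [0, 0, 0.32], "angular": [0, 0, 0], "grip": 0.1}, {"travel": [0, 0, 0.44], "angular": [0, 0, 0], "grip": 0.1}, {"travel": [0, 0, 0.54], "angular": [0, 0, 0], "grip": 0.1}, {"travel": [0, 0, 0.54], "angular": [0, 0, 0], "grip": 0.1}]'

```text
time: 35.02
ee_pos: [0.6442, -0.1907, 0.3025]
tcp_rot: [179.5, 0.2, 90.0]
wrist_force: [-0.8, -0.7, 0.7]
opening: 0.047
grasp_force: 0.0
```

carry_out --plan '[{"travel": [-0.04, 0.9, 0], "angular": [0, 0, 0.335], "grip": 0.2}, {"travel": [-0.04, 0.9, 0], "angular": [0, 0, 0.335], "grip": 0.2}, {"travel": [-0.04, 0.9, 0], "angular": [0, 0, 0.335], "grip": 0.2}, {"travel": [-0.04, 0.9, 0], "angular": [0, 0, 0.335], "grip": 0.2}, {"travel": [-0.04, 0.9, 0], "angular": [0, 0, 0.335], "grip": 0.2}, {"travel": [-0.04, 0.9, 0], "angular": [0, 0, 0.335], "grip": 0.2}, {"travel": [-0.04, 0.9, 0], "angular": [0, 0, 0.335], "grip": 0.2}, {"travel": [-0.04, 0.9, 0], "angular": [0, 0, 0.335], "grip": 0.2}]'

```text
time: 35.68
ee_pos: [0.631, 0.084, 0.2949]
tcp_rot: [-180.0, -0.1, 99.9]
wrist_force: [0.0, 0.1, -0.2]
opening: 0.051
grasp_force: 0.0
```

carry_out --plan '[{"travel": [-0.048, 0.342, 0], "angular": [0, 0, 0], "grip": 0.2}, {"travel": [-0.048, 0.342, 0], "angular": [0, 0, 0], "grip": 0.2}, {"travel": [-0.048, 0.342, 0], "angular": [0, 0, 0], "grip": 0.2}, {"travel": [-0.048, 0.342, 0], "angular": [0, 0, 0], "grip": 0.2}, {"travel": [-0.048, 0.342, 0], "angular": [0, 0, 0], "grip": 0.2}, {"travel": [-0.048, 0.342, 0], "angular": [0, 0, 0], "grip": 0.2}]'

```text
time: 36.18
ee_pos: [0.6173, 0.1812, 0.295]
tcp_rot: [-180.0, 0.0, 99.6]
wrist_force: [-0.0, 0.1, 0.2]
opening: 0.0511
grasp_force: 0.0
```

```bash
sed -i 's/h\[...,1\]<150)&(h/h[...,1]<175)\&(h/' h.py
python3 - <<'E'
from h import *
print(held(pickle.load(open('w13.pkl','rb'))))
c=wrist();print(c['o']['ee_pos'],c['o']['tcp_rot'],c['o']['opening'])
for u in tops(c):print(u)
E
```

```text
((array([302, 188,  34, 112], dtype=int32), np.float64(317.0)), np.float64(0.0059), np.float64(-0.0002))
[0.61733293 0.18122863 0.29503543] [-1.79996966e+02  2.47951530e-02  9.95872713e+01] 0.051052928185897815
(array([317.5, 196.5,   8.2], dtype=float32), array([0.6176, 0.1822, 0.18  ]))
(array([317.5, 146.5,   9.6], dtype=float32), array([0.6101, 0.2263, 0.18  ]))
```

carry_out --plan '[{"travel": [0, 0.002, -0.1], "angular": [0, 0, 0], "grip": 0.2}, {"travel": [0, 0.002, -0.2], "angular": [0, 0, 0], "grip": 0.2}, {"travel": [0, 0.002, -0.32], "angular": [0, 0, 0], "grip": 0.2}, {"travel": [0, 0.002, -0.42], "angular": [0, 0, 0], "grip": 0.2}, {"travel": [0, 0.002, -0.5], "angular": [0, 0, 0], "grip": 0.2}, {"travel": [0, 0.002, -0.532], "angular": [0, 0, 0], "grip": 0.2}, {"travel": [0, 0.002, -0.532], "angular": [0, 0, 0], "grip": 0.2}]'

```text
time: 36.82
ee_pos: [0.6163, 0.1811, 0.133]
tcp_rot: [-179.8, 0.0, 99.5]
wrist_force: [0.2, -1.6, 0.2]
opening: 0.0512
grasp_force: 0.0
```

carry_out --plan '[{"travel": [0, 0, 0], "angular": [0, 0, 0], "grip": -1}, {"travel": [0, 0, 0], "angular": [0, 0, 0], "grip": -1}, {"travel": [0, 0, 0], "angular": [0, 0, 0], "grip": -1}, {"travel": [0, 0, 0], "angular": [0, 0, 0], "grip": -1}, {"travel": [0, 0, 0], "angular": [0, 0, 0], "grip": -1}, {"travel": [0, 0, 0], "angular": [0, 0, 0], "grip": -1}, {"travel": [0, 0, 0], "angular": [0, 0, 0], "grip": -1}, {"travel": [0, 0, 0], "angular": [0, 0, 0], "grip": -1}]'

```text
time: 37.48
ee_pos: [0.6178, 0.183, 0.1378]
tcp_rot: [179.8, -0.0, 99.6]
wrist_force: [-1.3, 0.1, 5.9]
opening: 0.0154
grasp_force: 24.3
```

carry_out --plan '[{"travel": [0, 0, 0.1], "angular": [0, 0, 0], "grip": -1}, {"travel": [0, 0, 0.2], "angular": [0, 0, 0], "grip": -1}, {"travel": [0, 0, 0.3], "angular": [0, 0, 0], "grip": -1}, {"travel": [0, 0, 0.4], "angular": [0, 0, 0], "grip": -1}, {"travel": [0, 0, 0.5], "angular": [0, 0, 0], "grip": -1}, {"travel": [0, 0, 0.5], "angular": [0, 0, 0], "grip": -1}, {"travel": [0, 0, 0.5], "angular": [0, 0, 0], "grip": -1}]'

```text
time: 38.07
ee_pos: [0.6179, 0.183, 0.2883]
tcp_rot: [179.7, -0.0, 99.6]
wrist_force: [0.3, 0.3, -1.1]
opening: 0.0151
grasp_force: 24.7
```

carry_out --plan '[{"travel": [0.045, -0.13, 0], "angular": [0, 0, -0.1], "grip": -1}, {"travel": [0.045, -0.26, 0], "angular": [0, 0, -0.2], "grip": -1}, {"travel": [0.045, -0.39, 0], "angular": [0, 0, -0.335], "grip": -1}, {"travel": [0.045, -0.52, 0], "angular": [0, 0, -0.335], "grip": -1}, {"travel": [0.045, -0.65, 0], "angular": [0, 0, -0.335], "grip": -1}, {"travel": [0.045, -0.78, 0], "angular": [0, 0, -0.335], "grip": -1}, {"travel": [0.045, -0.9, 0], "angular": [0, 0, -0.335], "grip": -1}, {"travel": [0.045, -0.9, 0], "angular": [0, 0, -0.335], "grip": -1}]'

```text
time: 38.73
ee_pos: [0.63, -0.0931, 0.2841]
tcp_rot: [-179.9, 0.1, 89.7]
wrist_force: [0.0, 0.9, -1.2]
opening: 0.0152
grasp_force: 24.7
```

carry_out --plan '[{"travel": [0.043, -0.1, 0], "angular": [0, 0, 0], "grip": -1}, {"travel": [0.043, -0.192, -0.04], "angular": [0, 0, 0], "grip": -1}, {"travel": [0.043, -0.192, -0.09], "angular": [0, 0, 0], "grip": -1}, {"travel": [0.043, -0.192, -0.14], "angular": [0, 0, 0], "grip": -1}, {"travel": [0.043, -0.192, -0.153], "angular": [0, 0, 0], "grip": -1}, {"travel": [0.043, -0.192, -0.153], "angular": [0, 0, 0], "grip": -1}, {"travel": [0.043, -0.192, -0.153], "angular": [0, 0, 0], "grip": -1}]'

```text
time: 39.32
ee_pos: [0.6434, -0.1444, 0.2398]
tcp_rot: [-180.0, -0.0, 90.0]
wrist_force: [0.5, 0.0, -0.4]
opening: 0.0155
grasp_force: 24.8
```

Run:
```python
from h import *
c=wrist();pickle.dump(c,open('w14.pkl','wb'));print(c['o']['ee_pos'],c['o']['tcp_rot'],c['o']['wrist_force']);print(held(c),slots(c,0,185))
g=cv2.cvtColor(c['frame'],cv2.COLOR_RGB2GRAY);print(g[170:200,313].tolist())
```

```text
[ 0.64337221 -0.14437556  0.239764  ] [-1.79979360e+02 -5.27696963e-03  9.00429779e+01] [ 0.53908421  0.04882466 -0.43049273]
((array([302, 188,  34, 112], dtype=int32), np.float64(317.0)), np.float64(0.0059), np.float64(-0.0001)) [([305, 132, 29, 28], array([ 0.6451, -0.1011]))]
[164, 164, 164, 164, 164, 164, 164, 164, 165, 157, 130, 93, 73, 71, 73, 73, 73, 81, 94, 102, 105, 106, 106, 106, 106, 106, 107, 106, 106, 107]
```

carry_out --plan '[{"travel": [0, -0.005, -0.04], "angular": [0, 0, 0], "grip": -1}, {"travel": [0, -0.005, -0.09], "angular": [0, 0, 0], "grip": -1}, {"travel": [0, -0.005, -0.14], "angular": [0, 0, 0], "grip": -1}, {"travel": [0, -0.005, -0.19], "angular": [0, 0, 0], "grip": -1}, {"travel": [0, -0.005, -0.24], "angular": [0, 0, 0], "grip": -1}, {"travel": [0, -0.005, -0.29], "angular": [0, 0, 0], "grip": -1}, {"travel": [0, -0.005, -0.325], "angular": [0, 0, 0], "grip": -1}, {"travel": [0, -0.005, -0.325], "angular": [0, 0, 0], "grip": -1}]'

```text
time: 40.03
ee_pos: [0.643, -0.1459, 0.1404]
tcp_rot: [-179.9, -0.0, 90.0]
wrist_force: [0.7, 0.7, -0.5]
opening: 0.0153
grasp_force: 24.8
```

carry_out --plan '[{"travel": [0, 0, -0.01], "angular": [0, 0, 0], "grip": -1}, {"travel": [0, 0, -0.02], "angular": [0, 0, 0], "grip": -1}, {"travel": [0, 0, -0.03], "angular": [0, 0, 0], "grip": -1}, {"travel": [0, 0, -0.03], "angular": [0, 0, 0], "grip": -1}]'

```text
time: 40.37
ee_pos: [0.644, -0.1464, 0.1339]
tcp_rot: [179.9, 0.0, 90.0]
wrist_force: [-0.9, 0.1, 0.4]
opening: 0.0153
grasp_force: 25.0
```

carry_out --plan '[{"travel": [0, 0, 0], "angular": [0, 0, 0], "grip": 0.1}, {"travel": [0, 0, 0], "angular": [0, 0, 0], "grip": 0.1}, {"travel": [0, 0, 0], "angular": [0, 0, 0], "grip": 0.1}, {"travel": [0, 0, 0], "angular": [0, 0, 0], "grip": 0.1}, {"travel": [0, 0, 0], "angular": [0, 0, 0], "grip": 0.1}]'

```text
time: 40.78
ee_pos: [0.6435, -0.1464, 0.133]
tcp_rot: [-180.0, 0.0, 90.0]
wrist_force: [-0.0, -0.2, -0.9]
opening: 0.0471
grasp_force: 0.0
```

carry_out --plan '[{"travel": [0, 0, 0.1], "angular": [0, 0, 0], "grip": 0.1}, {"travel": [0, 0, 0.2], "angular": [0, 0, 0], "grip": 0.1}, {"travel": [0, 0, 0.32], "angular": [0, 0, 0], "grip": 0.1}, {"travel": [0, 0, 0.44], "angular": [0, 0, 0], "grip": 0.1}, {"travel": [0, 0, 0.54], "angular": [0, 0, 0], "grip": 0.1}, {"travel": [0, 0, 0.54], "angular": [0, 0, 0], "grip": 0.1}]'

```text
time: 41.28
ee_pos: [0.6442, -0.1465, 0.3024]
tcp_rot: [179.5, 0.1, 90.0]
wrist_force: [0.4, 0.1, 0.7]
opening: 0.047
grasp_force: 0.0
```

carry_out --plan '[{"travel": [-0.05, 0.9, 0], "angular": [0, 0, 0.335], "grip": 0.2}, {"travel": [-0.05, 0.9, 0], "angular": [0, 0, 0.335], "grip": 0.2}, {"travel": [-0.05, 0.9, 0], "angular": [0, 0, 0.335], "grip": 0.2}, {"travel": [-0.05, 0.9, 0], "angular": [0, 0, 0.335], "grip": 0.2}, {"travel": [-0.05, 0.9, 0], "angular": [0, 0, 0.335], "grip": 0.2}, {"travel": [-0.05, 0.9, 0], "angular": [0, 0, 0.335], "grip": 0.2}, {"travel": [-0.05, 0.9, 0], "angular": [0, 0, 0.335], "grip": 0.2}, {"travel": [-0.05, 0.9, 0], "angular": [0, 0, 0.335], "grip": 0.2}]'

```text
time: 41.95
ee_pos: [0.6279, 0.1282, 0.2947]
tcp_rot: [-180.0, -0.1, 99.9]
wrist_force: [-1.5, 0.1, -0.5]
opening: 0.0516
grasp_force: 0.0
```

carry_out --plan '[{"travel": [-0.061, 0.342, 0], "angular": [0, 0, 0], "grip": 0.2}, {"travel": [-0.061, 0.342, 0], "angular": [0, 0, 0], "grip": 0.2}, {"travel": [-0.061, 0.342, 0], "angular": [0, 0, 0], "grip": 0.2}, {"travel": [-0.061, 0.342, 0], "angular": [0, 0, 0], "grip": 0.2}, {"travel": [-0.061, 0.342, 0], "angular": [0, 0, 0], "grip": 0.2}, {"travel": [-0.061, 0.342, 0], "angular": [0, 0, 0], "grip": 0.2}]'

```text
time: 42.45
ee_pos: [0.6104, 0.2254, 0.295]
tcp_rot: [-180.0, 0.0, 99.6]
wrist_force: [0.7, 0.4, -0.6]
opening: 0.0512
grasp_force: 0.0
```

Run:
```python
from h import *
c=wrist();print(c['o']['ee_pos'],c['o']['tcp_rot'],c['o']['opening'])
for u in tops(c):print(u)
```

```text
[0.61041735 0.22544099 0.29503428] [-1.79996188e+02  2.25942344e-02  9.95909936e+01] 0.05118821441709783
(array([316.5, 196.5,   8.4], dtype=float32), array([0.6098, 0.2263, 0.18  ]))
```

carry_out --plan '[{"travel": [0, 0.002, -0.1], "angular": [0, 0, 0], "grip": 0.2}, {"travel": [0, 0.002, -0.2], "angular": [0, 0, 0], "grip": 0.2}, {"travel": [0, 0.002, -0.32], "angular": [0, 0, 0], "grip": 0.2}, {"travel": [0, 0.002, -0.42], "angular": [0, 0, 0], "grip": 0.2}, {"travel": [0, 0.002, -0.5], "angular": [0, 0, 0], "grip": 0.2}, {"travel": [0, 0.002, -0.532], "angular": [0, 0, 0], "grip": 0.2}, {"travel": [0, 0.002, -0.532], "angular": [0, 0, 0], "grip": 0.2}]'

```text
time: 43.08
ee_pos: [0.6095, 0.2252, 0.1331]
tcp_rot: [-179.8, 0.0, 99.5]
wrist_force: [-0.1, -0.1, 0.3]
opening: 0.051
grasp_force: 0.0
```

carry_out --plan '[{"travel": [0, 0, 0], "angular": [0, 0, 0], "grip": -1}, {"travel": [0, 0, 0], "angular": [0, 0, 0], "grip": -1}, {"travel": [0, 0, 0], "angular": [0, 0, 0], "grip": -1}, {"travel": [0, 0, 0], "angular": [0, 0, 0], "grip": -1}, {"travel": [0, 0, 0], "angular": [0, 0, 0], "grip": -1}, {"travel": [0, 0, 0], "angular": [0, 0, 0], "grip": -1}, {"travel": [0, 0, 0], "angular": [0, 0, 0], "grip": -1}, {"travel": [0, 0, 0], "angular": [0, 0, 0], "grip": -1}]'

```text
time: 43.75
ee_pos: [0.611, 0.2271, 0.1378]
tcp_rot: [179.8, -0.0, 99.6]
wrist_force: [-1.2, -0.9, 6.5]
opening: 0.0155
grasp_force: 25.1
```

carry_out --plan '[{"travel": [0, 0, 0.1], "angular": [0, 0, 0], "grip": -1}, {"travel": [0, 0, 0.2], "angular": [0, 0, 0], "grip": -1}, {"travel": [0, 0, 0.3], "angular": [0, 0, 0], "grip": -1}, {"travel": [0, 0, 0.4], "angular": [0, 0, 0], "grip": -1}, {"travel": [0, 0, 0.5], "angular": [0, 0, 0], "grip": -1}, {"travel": [0, 0, 0.5], "angular": [0, 0, 0], "grip": -1}, {"travel": [0, 0, 0.5], "angular": [0, 0, 0], "grip": -1}]'

```text
time: 44.33
ee_pos: [0.6109, 0.2272, 0.2881]
tcp_rot: [179.7, -0.1, 99.6]
wrist_force: [0.3, -0.0, -1.5]
opening: 0.0151
grasp_force: 24.7
```

carry_out --plan '[{"travel": [0.06, -0.13, 0], "angular": [0, 0, -0.1], "grip": -1}, {"travel": [0.06, -0.26, 0], "angular": [0, 0, -0.2], "grip": -1}, {"travel": [0.06, -0.39, 0], "angular": [0, 0, -0.335], "grip": -1}, {"travel": [0.06, -0.52, 0], "angular": [0, 0, -0.335], "grip": -1}, {"travel": [0.06, -0.65, 0], "angular": [0, 0, -0.335], "grip": -1}, {"travel": [0.06, -0.78, 0], "angular": [0, 0, -0.335], "grip": -1}, {"travel": [0.06, -0.9, 0], "angular": [0, 0, -0.335], "grip": -1}, {"travel": [0.06, -0.9, 0], "angular": [0, 0, -0.335], "grip": -1}]'

```text
time: 45.0
ee_pos: [0.6276, -0.049, 0.2842]
tcp_rot: [-179.9, 0.1, 89.7]
wrist_force: [-0.7, 1.3, -0.1]
opening: 0.0152
grasp_force: 24.7
```

carry_out --plan '[{"travel": [0.053, -0.1, 0], "angular": [0, 0, 0], "grip": -1}, {"travel": [0.053, -0.19, -0.04], "angular": [0, 0, 0], "grip": -1}, {"travel": [0.053, -0.19, -0.09], "angular": [0, 0, 0], "grip": -1}, {"travel": [0.053, -0.19, -0.14], "angular": [0, 0, 0], "grip": -1}, {"travel": [0.053, -0.19, -0.153], "angular": [0, 0, 0], "grip": -1}, {"travel": [0.053, -0.19, -0.153], "angular": [0, 0, 0], "grip": -1}, {"travel": [0.053, -0.19, -0.153], "angular": [0, 0, 0], "grip": -1}]'

```text
time: 45.58
ee_pos: [0.6439, -0.0997, 0.2397]
tcp_rot: [-180.0, -0.0, 90.0]
wrist_force: [0.1, 0.4, 0.2]
opening: 0.0155
grasp_force: 24.8
```

Run:
```python
from h import *
c=wrist();pickle.dump(c,open('w15.pkl','wb'));print(c['o']['ee_pos'],c['o']['tcp_rot'],c['o']['wrist_force']);print(held(c))
g=cv2.cvtColor(c['frame'],cv2.COLOR_RGB2GRAY);print(g[170:200,313].tolist(),g[185,298:350:2].tolist())
```

```text
[ 0.64394798 -0.09970092  0.23967414] [-1.79974500e+02 -6.30794794e-03  9.00427295e+01] [0.10522118 0.42296269 0.23020287]
((array([301, 187,  35, 113], dtype=int32), np.float64(317.0)), np.float64(0.0068), np.float64(-0.0001))
[163, 164, 163, 163, 163, 163, 163, 164, 162, 151, 121, 87, 72, 72, 72, 70, 73, 84, 96, 102, 105, 104, 106, 104, 105, 104, 105, 105, 105, 105] [165, 164, 161, 155, 100, 69, 70, 72, 71, 72, 74, 70, 71, 71, 71, 69, 118, 152, 163, 163, 162, 164, 161, 117, 68, 69]
```

carry_out --plan '[{"travel": [0, -0.005, -0.04], "angular": [0, 0, 0], "grip": -1}, {"travel": [0, -0.005, -0.09], "angular": [0, 0, 0], "grip": -1}, {"travel": [0, -0.005, -0.14], "angular": [0, 0, 0], "grip": -1}, {"travel": [0, -0.005, -0.19], "angular": [0, 0, 0], "grip": -1}, {"travel": [0, -0.005, -0.24], "angular": [0, 0, 0], "grip": -1}, {"travel": [0, -0.005, -0.29], "angular": [0, 0, 0], "grip": -1}, {"travel": [0, -0.005, -0.325], "angular": [0, 0, 0], "grip": -1}, {"travel": [0, -0.005, -0.325], "angular": [0, 0, 0], "grip": -1}]'

```text
time: 46.3
ee_pos: [0.6436, -0.1013, 0.1404]
tcp_rot: [-179.9, -0.0, 90.0]
wrist_force: [-0.1, 0.6, -0.4]
opening: 0.015
grasp_force: 24.8
```

carry_out --plan '[{"travel": [0, 0, -0.01], "angular": [0, 0, 0], "grip": -1}, {"travel": [0, 0, -0.02], "angular": [0, 0, 0], "grip": -1}, {"travel": [0, 0, -0.03], "angular": [0, 0, 0], "grip": -1}, {"travel": [0, 0, -0.03], "angular": [0, 0, 0], "grip": -1}]'

```text
time: 46.63
ee_pos: [0.6444, -0.1017, 0.1338]
tcp_rot: [179.9, 0.0, 90.0]
wrist_force: [-0.1, -0.3, -0.4]
opening: 0.0153
grasp_force: 24.7
```

carry_out --plan '[{"travel": [0, 0, 0], "angular": [0, 0, 0], "grip": 0.1}, {"travel": [0, 0, 0], "angular": [0, 0, 0], "grip": 0.1}, {"travel": [0, 0, 0], "angular": [0, 0, 0], "grip": 0.1}, {"travel": [0, 0, 0], "angular": [0, 0, 0], "grip": 0.1}, {"travel": [0, 0, 0], "angular": [0, 0, 0], "grip": 0.1}]'

```text
time: 47.05
ee_pos: [0.6441, -0.1017, 0.1331]
tcp_rot: [180.0, 0.0, 90.0]
wrist_force: [0.7, -0.1, -0.2]
opening: 0.0471
grasp_force: 0.0
```

carry_out --plan '[{"travel": [0, 0, 0.1], "angular": [0, 0, 0], "grip": 0.1}, {"travel": [0, 0, 0.2], "angular": [0, 0, 0], "grip": 0.1}, {"travel": [0, 0, 0.32], "angular": [0, 0, 0], "grip": 0.1}, {"travel": [0, 0, 0.44], "angular": [0, 0, 0], "grip": 0.1}, {"travel": [0, 0, 0.54], "angular": [0, 0, 0], "grip": 0.1}, {"travel": [0, 0, 0.54], "angular": [0, 0, 0], "grip": 0.1}]'

```text
time: 47.55
ee_pos: [0.6448, -0.1018, 0.3024]
tcp_rot: [179.5, 0.1, 90.0]
wrist_force: [-0.1, -0.5, 0.7]
opening: 0.0471
grasp_force: 0.0
```

carry_out --plan '[{"travel": [-0.103, 0.417, 0], "angular": [0, 0, 0.785], "grip": 1}, {"travel": [-0.103, 0.417, 0], "angular": [0, 0, 0.785], "grip": 1}, {"travel": [-0.103, 0.417, 0], "angular": [0, 0, 0.785], "grip": 1}, {"travel": [-0.103, 0.417, 0], "angular": [0, 0, 0.785], "grip": 1}, {"travel": [-0.103, 0.417, 0], "angular": [0, 0, 0.785], "grip": 1}]'

```text
time: 47.97
ee_pos: [0.6127, 0.0258, 0.2955]
tcp_rot: [180.0, 0.0, 112.7]
wrist_force: [0.4, -0.7, 0.6]
opening: 0.0852
grasp_force: 0.0
```

carry_out --plan '[{"travel": [-0.103, 0.417, 0], "angular": [0, 0, 0.785], "grip": 1}, {"travel": [-0.103, 0.417, 0], "angular": [0, 0, 0.785], "grip": 1}, {"travel": [-0.103, 0.417, 0], "angular": [0, 0, 0.785], "grip": 1}, {"travel": [-0.103, 0.417, 0], "angular": [0, 0, 0.785], "grip": 1}, {"travel": [-0.103, 0.417, 0], "angular": [0, 0, 0.785], "grip": 1}]'

```text
time: 48.38
ee_pos: [0.5822, 0.1497, 0.295]
tcp_rot: [-180.0, 0.0, 135.1]
wrist_force: [-0.2, -0.9, 0.0]
opening: 0.0856
grasp_force: 0.0
```

carry_out --plan '[{"travel": [-0.103, 0.417, 0], "angular": [0, 0, 0.785], "grip": 1}, {"travel": [-0.103, 0.417, 0], "angular": [0, 0, 0.785], "grip": 1}, {"travel": [-0.103, 0.417, 0], "angular": [0, 0, 0.785], "grip": 1}, {"travel": [-0.103, 0.417, 0], "angular": [0, 0, 0.785], "grip": 1}, {"travel": [-0.103, 0.417, 0], "angular": [0, 0, 0.785], "grip": 1}]'

```text
time: 48.8
ee_pos: [0.5518, 0.2741, 0.2945]
tcp_rot: [-180.0, -0.0, 157.5]
wrist_force: [0.1, -0.0, -0.1]
opening: 0.0855
grasp_force: 0.0
```

carry_out --plan '[{"travel": [-0.103, 0.417, 0], "angular": [0, 0, 0.785], "grip": 1}, {"travel": [-0.103, 0.417, 0], "angular": [0, 0, 0.785], "grip": 1}, {"travel": [-0.103, 0.417, 0], "angular": [0, 0, 0.785], "grip": 1}, {"travel": [-0.103, 0.417, 0], "angular": [0, 0, 0.785], "grip": 1}, {"travel": [-0.103, 0.417, 0], "angular": [0, 0, 0.785], "grip": 1}, {"travel": [-0.103, 0.417, 0], "angular": [0, 0, 0.785], "grip": 1}]'

```text
time: 49.3
ee_pos: [0.5218, 0.397, 0.2948]
tcp_rot: [-179.9, 0.0, 179.7]
wrist_force: [-0.8, -0.1, 0.5]
opening: 0.0848
grasp_force: 0.0
```

Run:
```python
from h import *
from workcell import cams
c=wrist();pickle.dump(c,open('w16.pkl','wb'));print(c['o']['ee_pos'],c['o']['tcp_rot'],c['o']['opening'],c['o']['q'])
pickle.dump(fixed(cams.camera('top')),open('t16.pkl','wb'))
h=hsv(c)
b=max(blobs((h[...,0]>105)&(h[...,0]<130)&(h[...,1]>120),500),key=lambda t:t[0][4])
k=cv2.convexHull(max(cv2.findContours(b[2].astype(np.uint8),0,2)[0],key=len));a=cv2.approxPolyDP(k,6,True)[:,0];print('basket',b[0],a.tolist());print(ray(c,a,.07).round(4))
g=cv2.cvtColor(c['frame'],cv2.COLOR_RGB2GRAY)
cs=cv2.HoughCircles(cv2.GaussianBlur(g,(5,5),0),3,1,10,param1=100,param2=18,minRadius=10,maxRadius=60)
for q in cs[0][:8]:
    p=ray(c,q[:2],.065)[0];print(q,p.round(4),h[int(q[1]),int(q[0])])
```

```text
[0.52180901 0.39696533 0.29484207] [-1.79949257e+02  1.37117149e-03  1.79684088e+02] 0.08478198391086163 [ 3.72791542e+01  2.28293534e+01  3.74575773e+01  1.04658095e+02
 -4.10425656e-02  3.75950778e+01]
basket [  135     9   154   120 16538] [[135, 9], [282, 15], [287, 124], [152, 123]]
[[0.3452 0.202  0.07  ]
 [0.3517 0.3591 0.07  ]
 [0.4655 0.36   0.07  ]
 [0.4634 0.1981 0.07  ]]
[334.5 156.5  34.2] [0.5059 0.4177 0.065 ] [107  33  70]
[512.5 353.5  42.7] [0.826 0.708 0.065] [105  60  17]
[313.5 170.5  23. ] [0.5238 0.3911 0.065 ] [26 47 93]
[213.5 285.5  22.1] [0.6955 0.2423 0.065 ] [132  55  23]
[325.5 164.5  22.5] [0.5161 0.4064 0.065 ] [28 49 89]
[343.5 169.5  19.1] [0.5227 0.4295 0.065 ] [108  26 149]
[422.5 284.5  21.3] [0.6953 0.5492 0.065 ] [54 85 15]
[323.5 152.5  24.6] [0.5008 0.4039 0.065 ] [ 27  43 125]
```

Run:
```python
from h import *
c=pickle.load(open('w16.pkl','rb'));t=pickle.load(open('t16.pkl','rb'))
a=cv2.resize(c['frame'][90:240,240:410],None,fx=3,fy=3,interpolation=cv2.INTER_CUBIC)
b=np.zeros((450,290,3),np.uint8);q=cv2.resize(t['frame'][130:220,330:450],(290,218));b[:218]=q;b[225:443]=cv2.resize(t['frame'][170:270,430:520],(290,218))
cv2.imwrite('pics/last.png',np.hstack([a,b])[...,::-1])
```

```text
(no output)
```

View pics/last.png

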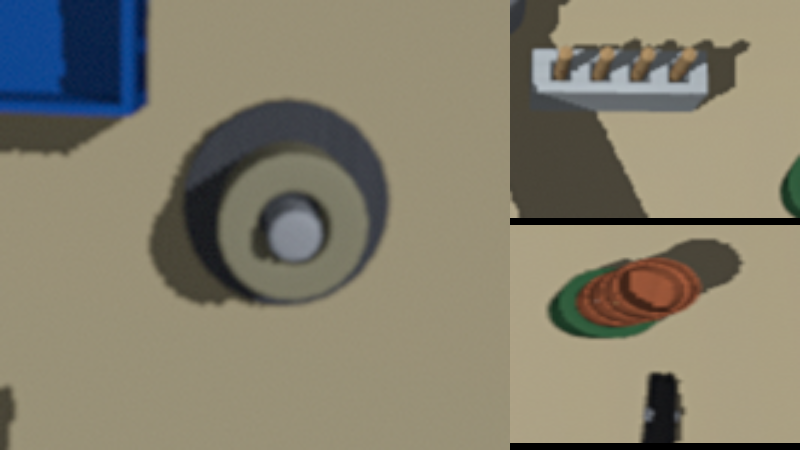

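The left panel shows the roll's top disc at crop (294,227), which is pixel (338,166), around the post. The right panels show four stakes in the holder and the pot stack standing upright.

carry_out --plan '[{"travel": [-0.013, 0.085, 0], "angular": [0, 0, 0], "grip": 1}, {"travel": [-0.013, 0.085, -0.13], "angular": [0, 0, 0], "grip": 1}, {"travel": [-0.013, 0.085, -0.26], "angular": [0, 0, 0], "grip": 1}, {"travel": [-0.013, 0.085, -0.39], "angular": [0, 0, 0], "grip": 1}, {"travel": [-0.013, 0.085, -0.5], "angular": [0, 0, 0], "grip": 1}, {"travel": [-0.013, 0.085, -0.6], "angular": [0, 0, 0], "grip": 1}, {"travel": [-0.013, 0.085, -0.65], "angular": [0, 0, 0], "grip": 1}, {"travel": [-0.013, 0.085, -0.65], "angular": [0, 0, 0], "grip": 1}]'

```text
time: 50.07
ee_pos: [0.5161, 0.4211, 0.0959]
tcp_rot: [-179.8, -0.3, 179.7]
wrist_force: [0.0, -0.9, -0.9]
opening: 0.0853
grasp_force: 0.0
```

carry_out --plan '[{"travel": [0, 0, -0.05], "angular": [0, 0, 0], "grip": 1}, {"travel": [0, 0, -0.1], "angular": [0, 0, 0], "grip": 1}, {"travel": [0, 0, -0.15], "angular": [0, 0, 0], "grip": 1}, {"travel": [0, 0, -0.19], "angular": [0, 0, 0], "grip": 1}, {"travel": [0, 0, -0.19], "angular": [0, 0, 0], "grip": 1}, {"travel": [0, 0, -0.19], "angular": [0, 0, 0], "grip": 1}]'

```text
time: 50.57
ee_pos: [0.5171, 0.4237, 0.0438]
tcp_rot: [180.0, 0.0, 179.9]
wrist_force: [-0.3, -0.2, 0.2]
opening: 0.0855
grasp_force: 0.0
```

carry_out --plan '[{"travel": [0, 0, 0], "angular": [0, 0, 0], "grip": -1}, {"travel": [0, 0, 0], "angular": [0, 0, 0], "grip": -1}, {"travel": [0, 0, 0], "angular": [0, 0, 0], "grip": -1}, {"travel": [0, 0, 0], "angular": [0, 0, 0], "grip": -1}, {"travel": [0, 0, 0], "angular": [0, 0, 0], "grip": -1}, {"travel": [0, 0, 0], "angular": [0, 0, 0], "grip": -1}, {"travel": [0, 0, 0], "angular": [0, 0, 0], "grip": -1}]' --grip_force 30

```text
time: 51.15
ee_pos: [0.5174, 0.4246, 0.0451]
tcp_rot: [179.9, 0.1, 180.0]
wrist_force: [0.2, -0.7, 5.4]
opening: 0.0636
grasp_force: 33.3
```

Run:
```python
from h import *
c=pickle.load(open('w16.pkl','rb'));print(ray(c,(338,165.7),.065),ray(c,(339,168.7),.08))
```

```text
[[0.51768948 0.42234283 0.065     ]] [[0.51826384 0.4225977  0.08      ]]
```

carry_out --plan '[{"travel": [0, 0, 0.08], "angular": [0, 0, 0], "grip": -1}, {"travel": [0, 0, 0.17], "angular": [0, 0, 0], "grip": -1}, {"travel": [0, 0, 0.27], "angular": [0, 0, 0], "grip": -1}, {"travel": [0, 0, 0.37], "angular": [0, 0, 0], "grip": -1}, {"travel": [0, 0, 0.47], "angular": [0, 0, 0], "grip": -1}, {"travel": [0, 0, 0.6], "angular": [0, 0, 0], "grip": -1}, {"travel": [0, 0, 0.65], "angular": [0, 0, 0], "grip": -1}, {"travel": [0, 0, 0.65], "angular": [0, 0, 0], "grip": -1}]'

```text
time: 51.82
ee_pos: [0.5175, 0.425, 0.2439]
tcp_rot: [179.7, 0.3, 180.0]
wrist_force: [0.5, 0.0, -1.1]
opening: 0.0641
grasp_force: 33.9
```

```bash
cat >> h.py <<'E'
def basket(c):
    h=hsv(c);b=max(blobs((h[...,0]>105)&(h[...,0]<130)&(h[...,1]>120),500),key=lambda t:t[0][4])
    k=cv2.convexHull(max(cv2.findContours(b[2].astype(np.uint8),0,2)[0],key=len));a=cv2.approxPolyDP(k,6,True)[:,0]
    return a.tolist(),ray(c,a,.07)[:,:2].round(4).tolist()
E
python3 - <<'E'
from h import *
c=wrist();print(c['o']['ee_pos'],c['o']['tcp_rot'],c['o']['opening'],c['o']['wrist_force'],basket(c))
E
```

```text
[0.51746756 0.42503661 0.24388411] [179.71070244   0.3476362  179.96798089] 0.06407661795369182 [ 0.46471996  0.04747839 -1.13312482] ([[246, 3], [259, 24], [260, 129], [232, 135], [95, 127], [70, 0]], [[0.3522, 0.3607], [0.3689, 0.3714], [0.4638, 0.3661], [0.4699, 0.3367], [0.4616, 0.197], [0.35, 0.2023]])
```

carry_out --plan '[{"travel": [-0.09, -0.12, 0], "angular": [0, 0, 0], "grip": -1}, {"travel": [-0.17, -0.22, 0], "angular": [0, 0, 0], "grip": -1}, {"travel": [-0.25, -0.32, 0], "angular": [0, 0, 0], "grip": -1}, {"travel": [-0.32, -0.42, 0], "angular": [0, 0, 0], "grip": -1}, {"travel": [-0.37, -0.478, 0], "angular": [0, 0, 0], "grip": -1}, {"travel": [-0.37, -0.478, 0], "angular": [0, 0, 0], "grip": -1}, {"travel": [-0.37, -0.478, 0], "angular": [0, 0, 0], "grip": -1}]'

```text
time: 52.45
ee_pos: [0.4049, 0.2801, 0.2374]
tcp_rot: [-180.0, -0.0, 179.9]
wrist_force: [0.2, 0.6, -0.7]
opening: 0.0634
grasp_force: 33.9
```

Run:
```python
from h import *
c=wrist();print(c['o']['ee_pos'],c['o']['tcp_rot'],c['o']['opening'],c['o']['wrist_force'],basket(c))
```

```text
[0.40494647 0.28009075 0.23742212] [-1.79998902e+02 -1.06393557e-02  1.79927279e+02] 0.0633705543550305 [ 0.22133873  0.59347298 -0.67780068] ([[241, 124], [395, 130], [384, 237], [245, 231]], [[0.3448, 0.2027], [0.3509, 0.3583], [0.4705, 0.3556], [0.4627, 0.1971]])
```

carry_out --plan '[{"travel": [0.007, -0.005, -0.1], "angular": [0, 0, 0], "grip": -1}, {"travel": [0.007, -0.005, -0.2], "angular": [0, 0, 0], "grip": -1}, {"travel": [0.007, -0.005, -0.3], "angular": [0, 0, 0], "grip": -1}, {"travel": [0.007, -0.005, -0.4], "angular": [0, 0, 0], "grip": -1}, {"travel": [0.007, -0.005, -0.5], "angular": [0, 0, 0], "grip": -1}, {"travel": [0.007, -0.005, -0.58], "angular": [0, 0, 0], "grip": -1}, {"travel": [0.007, -0.005, -0.64], "angular": [0, 0, 0], "grip": -1}, {"travel": [0.007, -0.005, -0.64], "angular": [0, 0, 0], "grip": -1}]'

```text
time: 53.17
ee_pos: [0.4058, 0.2785, 0.0409]
tcp_rot: [-179.8, -0.4, 180.0]
wrist_force: [-1.2, -0.2, -1.0]
opening: 0.0638
grasp_force: 33.8
```

carry_out --plan '[{"travel": [0, 0, -0.01], "angular": [0, 0, 0], "grip": -1}, {"travel": [0, 0, -0.02], "angular": [0, 0, 0], "grip": -1}, {"travel": [0, 0, -0.03], "angular": [0, 0, 0], "grip": -1}, {"travel": [0, 0, -0.03], "angular": [0, 0, 0], "grip": -1}, {"travel": [0, 0, -0.03], "angular": [0, 0, 0], "grip": -1}]'

```text
time: 53.58
ee_pos: [0.4081, 0.2796, 0.0377]
tcp_rot: [180.0, 0.0, 180.0]
wrist_force: [0.0, 0.5, -0.9]
opening: 0.0635
grasp_force: 33.9
```

carry_out --plan '[{"travel": [0, 0, -0.004], "angular": [0, 0, 0], "grip": -1}, {"travel": [0, 0, -0.008], "angular": [0, 0, 0], "grip": -1}, {"travel": [0, 0, -0.012], "angular": [0, 0, 0], "grip": -1}, {"travel": [0, 0, -0.012], "angular": [0, 0, 0], "grip": -1}]'

```text
time: 53.92
ee_pos: [0.4079, 0.2794, 0.034]
tcp_rot: [180.0, 0.0, 180.0]
wrist_force: [-1.2, -1.4, 3.4]
opening: 0.0638
grasp_force: 34.2
```

carry_out --plan '[{"travel": [0, 0, 0], "angular": [0, 0, 0], "grip": 0.8}, {"travel": [0, 0, 0], "angular": [0, 0, 0], "grip": 0.8}, {"travel": [0, 0, 0], "angular": [0, 0, 0], "grip": 0.8}, {"travel": [0, 0, 0], "angular": [0, 0, 0], "grip": 0.8}]'

```text
time: 54.25
ee_pos: [0.4077, 0.2793, 0.0334]
tcp_rot: [-180.0, -0.0, 180.0]
wrist_force: [-0.3, -0.2, -0.8]
opening: 0.0767
grasp_force: 0.0
```

carry_out --plan '[{"travel": [0, 0, 0.06], "angular": [0, 0, 0], "grip": 0.8}, {"travel": [0, 0, 0.14], "angular": [0, 0, 0], "grip": 0.8}, {"travel": [0, 0, 0.26], "angular": [0, 0, 0], "grip": 0.8}, {"travel": [0, 0, 0.39], "angular": [0, 0, 0], "grip": 0.8}, {"travel": [0, 0, 0.52], "angular": [0, 0, 0], "grip": 0.8}, {"travel": [0, 0, 0.65], "angular": [0, 0, 0], "grip": 0.8}, {"travel": [0, 0, 0.7], "angular": [0, 0, 0], "grip": 0.8}, {"travel": [0, 0, 0.7], "angular": [0, 0, 0], "grip": 0.8}]'

```text
time: 54.92
ee_pos: [0.4088, 0.2801, 0.2481]
tcp_rot: [179.8, 0.3, 180.0]
wrist_force: [0.8, -0.3, -0.5]
opening: 0.0766
grasp_force: 0.0
```

Run:
```python
from h import *
from workcell import cams
c=wrist();print(c['o']['ee_pos'],c['o']['opening'],basket(c))
h=hsv(c);m=(h[...,0]>15)&(h[...,0]<40)&(h[...,1]>25)&(h[...,1]<110);q=cv2.fillPoly(np.zeros(m.shape,np.uint8),[np.array(basket(c)[0])],1)>0
for s,ce,b in blobs(m&q,200):
    k=max(cv2.findContours(b.astype(np.uint8),0,2)[0],key=len);print('roll',s,cv2.fitEllipse(k),ray(c,ce,.054)[0].round(4))
t=fixed(cams.camera('top'))
for s,ce,b in blobs(terra(t),200):
    if s[1]>100:print('stack',s,ce.round(1),rimfit(t,b,.2,.034)[:2])
# stake tops in holder
ht=hsv(t);m=(abs(ht[...,0].astype(int)-17)<4)&(ht[...,1]>85);m[:140]=0;m[185:]=0;m[:,:335]=0;m[:,415:]=0
for s,ce,b in blobs(m,5):print('stake blob',s,ray(t,(s[0]+s[2]/2,s[1]+2),.176)[0].round(3))
for n in('bottle','a'):pass
c0=pickle.load(open('top0.pkl','rb'))['frame'].astype(int);d=abs(t['frame'].astype(int)-c0).sum(2)
for n,(x0,y0,x1,y1) in{'bottle':(310,105,340,146),'shoe':(220,128,304,150),'clip':(468,235,487,276)}.items():print(n,(d[y0:y1,x0:x1]>60).mean().round(3))
```

```text
[0.40877195 0.28007806 0.24808215] 0.07662872926437748 ([[242, 119], [393, 125], [382, 228], [246, 224]], [[0.3453, 0.2022], [0.3515, 0.3592], [0.4691, 0.356], [0.4636, 0.1968]])
roll [ 290  143   53   56 1976] ((316.38775634765625, 171.48638916015625), (51.62626266479492, 55.520416259765625), 6.8270440101623535) [0.4051 0.2789 0.054 ]
stack [451 185  38  31 856] [469.9 200.5] (array([ 0.51696918, -0.40793812]), np.float64(0.0012599406214315358))
stake blob [348 149   8  14  67] [ 0.644 -0.1    0.176]
stake blob [364 149   9  14  72] [ 0.644 -0.144  0.176]
stake blob [380 149  10  14  71] [ 0.644 -0.187  0.176]
stake blob [396 150  11  13  71] [ 0.642 -0.23   0.176]
bottle 0.0
shoe 0.0
clip 0.0
```

```bash
python3 -c "
from workcell import ticket
print(ticket.job_done())"
```

```text
the job is handed in; nothing more can be done
None
```

The job is handed in after about 55 s of robot time: the roll is flat in the basket, the three pots are nested in the planter and four stakes stand in the holder; the bottle, clip and shoe horn look unmoved. My final camera checks agreed, but no verdict was returned.

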